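# Balance and close a fixed-angle centrifuge rotor

### The job

Get the rotor ready to spin: take the long capped tube from the rack and slide it into the rotor bore directly opposite the tube that is already loaded, until it rests on the rubber cushion at the bottom. The cushions differ in thickness and cannot be seen, so feel for it: do not force the tube, and do not let it drop. Then put the rotor lid on so that it sits flat and fully down on its seat, leaving the short tube where it stands.

Things in the scene. Friction and masses are not known exactly. Their poses are not given: they have to be found in the camera images.
- long_tube: the long white plastic tube to load; it starts upright in the rack beside a shorter one with the same cap. 105 mm long over all: body 16.5 mm in diameter, its lowest 20 mm tapering to a 6 mm flat tip; grey knurled screw cap 22 mm in diameter and 15 mm high on top. Origin at the centre of the tip, z along the tube towards the cap (cap from z = 90 to 105 mm)
- short_tube: the shorter tube (80 mm over all, same diameters and cap) in another hole of the rack; it does not match the loaded one and stays where it is. Origin at the centre of its tip, z towards the cap
- tube_rack: white plastic rack, 66 x 136 x 70 mm, fixed, two rows of five 18 mm holes; origin under its centre, y along its length. Tubes stand on its lower shelf, 11 mm above the bench; the top plate is at z = 64 to 70 mm
- rotor: dark metal fixed-angle rotor, 220 mm in diameter, on a low stand; turns stiffly about its vertical axis (0.15 N m). Origin on the axis at its underside, 22 mm above the bench, z up. Its top is a dish 148 mm across, sloping up outwards at 30 degrees, with six bores 60 degrees apart: mouth centres 55 mm from the axis, 82 mm above the origin. The hub in the middle reaches z = 80 mm
- opposite_bore: empty bore straight across the rotor from the loaded one. Origin at its mouth's centre; z points up out of the bore along its axis, 30 degrees from vertical towards the rotor axis; x outwards and up, y tangential. 18 mm in diameter; the face round the mouth is square to the axis. A rubber cushion fills its end: its top, where the tip comes to rest, lies 54 to 76 mm down the axis from the mouth
- loaded_tube: the tube already in the rotor, same as the long tube, resting on its own cushion and leaning inwards; origin at its tip, z towards its cap
- rotor_lid: aluminium rotor lid, an upside-down bowl 170 mm in diameter with a black knob; lies on the bench knob up. Origin at the centre of its lower rim, z up. Skirt inside diameter 164 mm; top of the bowl at z = 52 mm (49 inside); knob 32 mm in diameter, z = 58 to 80 mm. Seated, its rim rests on the seat, concentric with the rotor, turned anyhow; it clears the caps of tubes that are home
- lid_seat (a point): on the rotor's axis at the height of the flat seat for the lid's rim (85 mm above the rotor's origin). Inside the seat a tapered collar rises 8 mm: outside diameter 160 mm at its foot, 156 mm at its top; the lid's skirt goes over it
Mind the look-alikes: they are no part of the job. Leave any blue or pink look-alike of the long_tube alone.

How it is judged:
By the outcome, as a careful person would: the job done as asked, in the order asked, and still so for the second after the job is handed in, with the robot touching nothing.
It also fails if it takes over 54 s, if anything falls off the work surface, if the arm or the gripper's body presses on something with over 40 N, if the wrist force passes 120 N, or if a joint passes its speed limit or range.

### The arm

A 6-joint arm with a two-finger parallel gripper is mounted at the origin on a cart in front of the work surface, level with it; the furniture and walls round the work are solid. World frame = base frame: x ahead of the robot, y to its left, z up, the work surface at z = 0. Lengths are in m, angles in rad, forces in N, time in s.
With the tool pointing down it reaches from about 0.3 to 0.775 m from the base axis. Payload 14.6 kg.
Tool frame: the origin (TCP) lies at the very end of the fingers, on their centre line; the grasp point (between the pads) lies 19 mm behind it; x points along the fingers, y is the direction in which the jaws open and shut, and the axes are right-handed (so a half turn about x gives the same grasp; the last joint's range is limited). The gripper opens to 94 mm and grips with 3 to 60 N. Pads are 16 mm wide; open, the fingers measure 119 mm over their backs; the gripper's body (75 mm by 177 mm) begins 78 mm behind the grasp point.
Start: joints at [1.053, 0.3, 1.521, -0, 1.321, -0.067], TCP at [0.24, 0.495, 0.205] pointing down, gripper open.
Joint ranges: [-3.03, 3.03], [-0.79, 2.21], [0.23, 2.52], [-1.04, 4.18], [0, 3.07], [-2.55, 2.55]. Speed limits (rad/s): [2.22, 2.22, 2.57, 3.14, 3.14, 3.14].

### API

Orientations are given as [roll, pitch, yaw] about the fixed x, y, z axes, in that order (R = Rz(yaw) Ry(pitch) Rx(roll)).
In Python, from station import ctrl, viewer, hand_in gives the robot as it stands. The module is installed in compiled form; this text tells all that it offers.
- The arm moves only by the tool play_rows, never from a script. Its argument "deltas" is a list that holds one entry, the list of rows, each a list of 7 numbers: the shift along the tool's x, y, z in mm, then the turn, a rotation vector about the tool's x, y, z in rad, then the finger opening in mm, from 0 to 94. In form: [[[dx, dy, dz, ax, ay, az, gripper], ...]]. A call has 1 to 10 rows; each row shifts and turns the commanded pose from where the row before left it, along the tool's axes as they then stand; what a row does not reach is not made up. A row lasts 1/10 s, in which the tool goes at most 50 mm and 8.59 degrees, less where a joint would pass 70% of its speed; a pose out of reach is approached as far as the arm can. A call with a gripper value outside its range is refused whole. The fingers move at their own pace and stop on an object; "grip_force" is the grip in N (left out, the last holds). Time passes only in rows, so rows that do not move let the fingers close. It gives the time, the measured TCP pose, the force and the opening at its end, in the units of the state.
- ctrl.get_obs(): the state, without advancing time (a new reading comes with each control period).
- viewer.camera(name): name is "side" or "top"; returns a dict with "img" (384x512x3 uint8, red, green, blue), "fx", "fy", "cx", "cy" (pixels), "rvec" (rotation vector, rad) and "tvec" (3), from world to camera coordinates, as OpenCV has them. Camera axes: x right, y down, z forward; pixel columns grow to the right and rows downward; lengths in m; the calibration is good to about 2 mm. A picture is of the moment at which its call begins. There is no depth.
- hand_in(): hands the job in, once; it reports no verdict.
The state is a dict: "time_s": time; "qpos": joint angles; "joint_vel": joint speeds; "tau": joint torques, N m; "ee_pos": TCP position; "eef_rot": TCP orientation; "force": force on the tool from outside, world axes, zero at the start; "moment": the same for the moment, N m; "grip_width": finger opening in m.
Only numpy, scipy, OpenCV 4.12 (cv2) and the standard library are available. Lean on these libraries where they do the work, as an engineer would, in place of code of your own. Each camera call takes 0.05 s, during which the arm holds its last target.

## Working session

There is one attempt and no reset: what is moved stays moved. The work goes in short steps, Python scripts to look and compute and a tool call to move; the robot and the scene stay as the last step left them, time stands still between calls to the robot, and variables do not carry over. Pictures are saved under pics/ and viewed, and the job is handed in when it is done.

Besides the shell and the picture viewer there is one more tool, called by a JSON object that holds its "op" and its "data", one argument or row to a line. play_rows: Moves the arm, as the interface text tells. Its arguments: {"type":"object","properties":{"deltas":{"type":"array","items":{"type":"array","items":{"type":"array","items":{"type":"number"}}}},"grip_force":{"type":"number"}},"required":["deltas"]}

```bash
mkdir -p pics; cat > h.py <<'E'
import numpy as np, cv2
from scipy.spatial.transform import Rotation as R
from station import ctrl, viewer
def cam(n):
    c=viewer.camera(n); Rm=cv2.Rodrigues(np.array(c['rvec'],float))[0]; t=np.array(c['tvec'],float).ravel()
    c['R']=Rm;c['t']=t;c['C']=-Rm.T@t; return c
def save(c,f,box=None,s=1):
    im=c['img'][:,:,::-1]
    if box: im=im[box[1]:box[3],box[0]:box[2]]
    im=cv2.resize(im,None,fx=s,fy=s,interpolation=cv2.INTER_CUBIC); cv2.imwrite('pics/'+f,im)
def ray(c,u,v):
    d=c['R'].T@np.array([(u-c['cx'])/c['fx'],(v-c['cy'])/c['fy'],1]); return c['C'],d/np.linalg.norm(d)
def plane(c,u,v,z):
    C,d=ray(c,u,v); return C+d*(z-C[2])/d[2]
def proj(c,p):
    q=c['R']@np.array(p)+c['t']; return np.array([c['fx']*q[0]/q[2]+c['cx'],c['fy']*q[1]/q[2]+c['cy']])
def two(c1,p1,c2,p2):
    A=[];b=[]
    for c,p in((c1,p1),(c2,p2)):
        C,d=ray(c,*p);M=np.eye(3)-np.outer(d,d);A.append(M);b.append(M@C)
    x=np.linalg.lstsq(np.vstack(A),np.hstack(b),rcond=None)[0]; return x
E
python3 - <<'E'
from h import *
import pickle
for n in('top','side'):
    c=cam(n);save(c,n+'0.png',s=1.5);pickle.dump(c,open(n+'0.pkl','wb'));print(n,c['C'],c['R'][2],c['fx'])
print(ctrl.get_obs())
E
```

```text
top [0.42388113 0.03978885 1.38407076] [ 0.08725545 -0.01794556 -0.99602432] 452.60322407646254
side [ 0.7272595  -0.82868929  0.4528278 ] [-0.20181901  0.90390767 -0.37712068] 348.54006888644045
{'time_s': 0.1, 'qpos': array([ 1.05342681e+00,  3.00418938e-01,  1.52148145e+00, -6.22960709e-06,
        1.32072803e+00, -6.66012524e-02]), 'joint_vel': array([ 8.43056710e-04, -2.00470089e-04, -5.34715523e-04,  9.69836386e-05,
        1.49480621e-03, -1.39675157e-03]), 'tau': array([ 8.56123006e-04, -5.32641935e+01, -3.53284764e+01,  7.09567009e-02,
        2.34738900e-02, -6.08000937e-05]), 'ee_pos': array([0.23950312, 0.49486098, 0.2049571 ]), 'eef_rot': array([-1.63157177,  1.56976054, -2.08233849]), 'force': array([ 0.58992005, -0.16350082,  0.14870502]), 'moment': array([ 0.01638457, -0.00037637, -0.02055578]), 'grip_width': 0.09384660095799853}
```

View pics/top0.png

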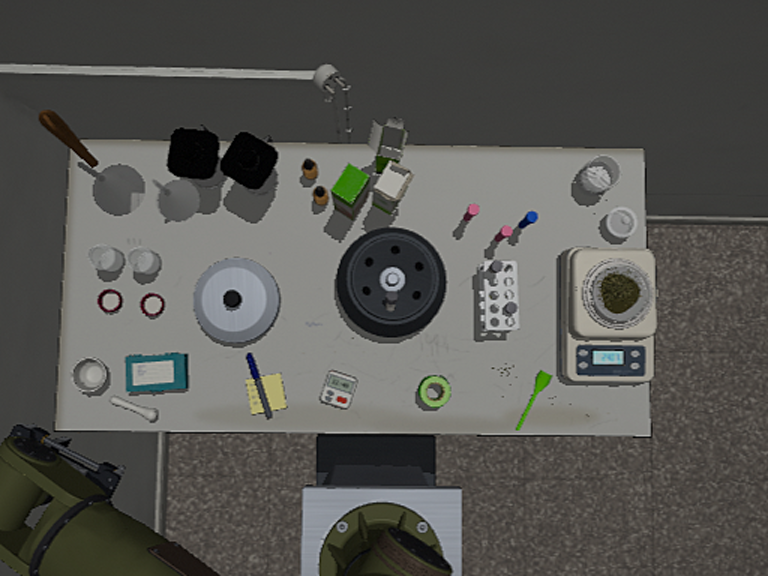

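View pics/side0.png

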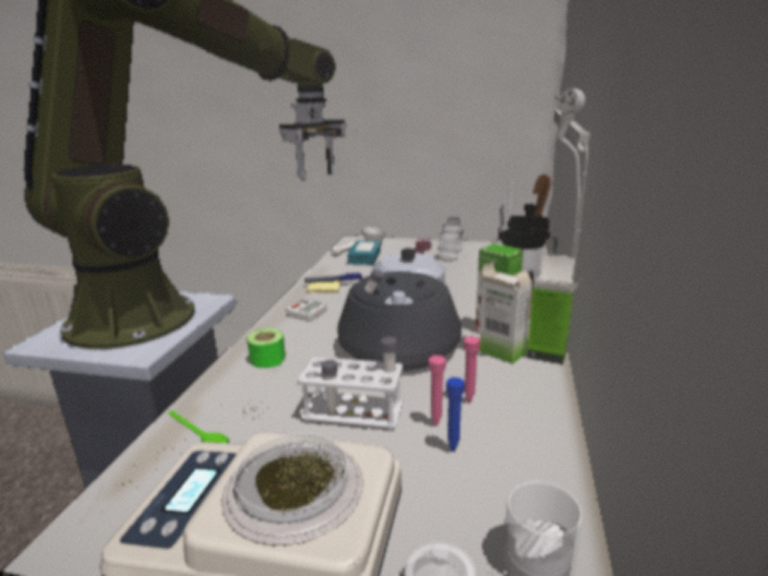

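The full views show the rotor at about top (391,282)/1.5, the rack at (498,297)/1.5 and the lid at (235,299)/1.5. The rack holds two grey caps. I'll zoom in on these.

```bash
python3 - <<'E'
from h import *
import pickle
t=pickle.load(open('top0.pkl','rb'));s=pickle.load(open('side0.pkl','rb'))
save(t,'t_rot.png',(215,140,355,235),5.5)
save(s,'s_rack.png',(190,170,330,290),5.5)
save(t,'t_rack.png',(305,125,370,230),5.5)
save(t,'t_lid.png',(120,160,200,240),6)
E
```

```text
(no output)
```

View pics/t_rot.png

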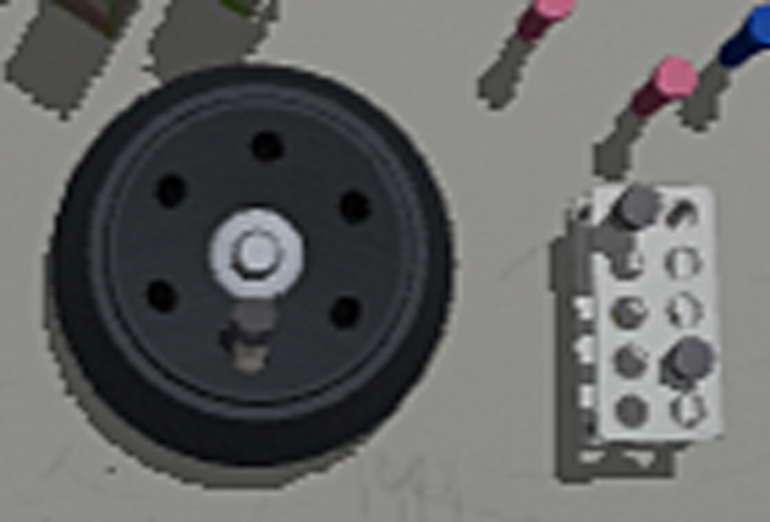

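View pics/s_rack.png

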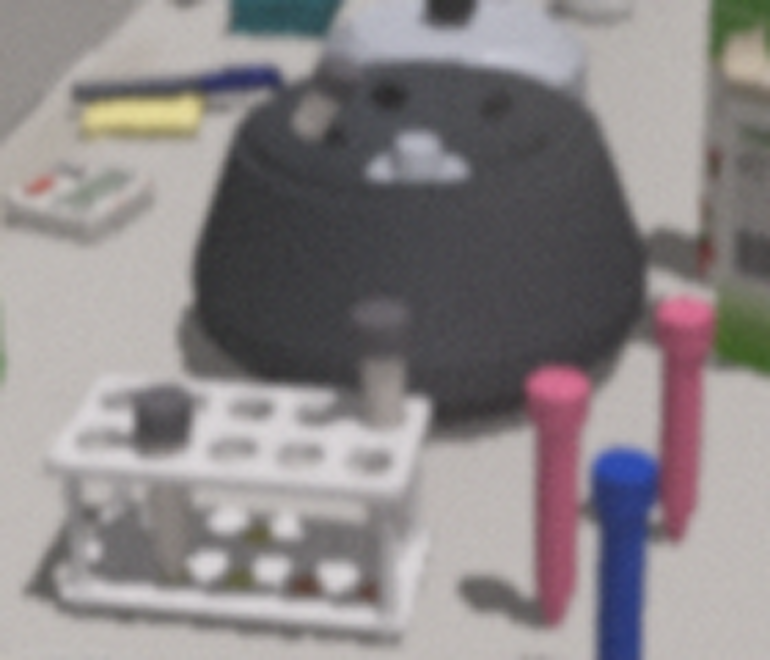

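View pics/t_rack.png

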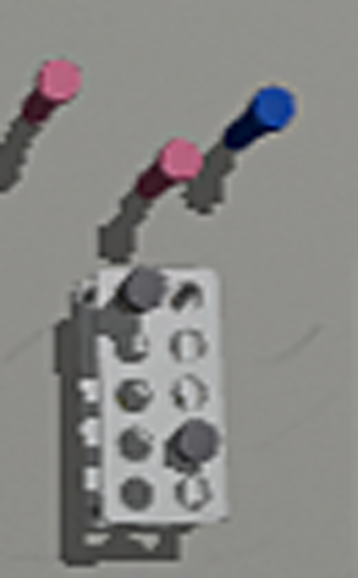

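View pics/t_lid.png

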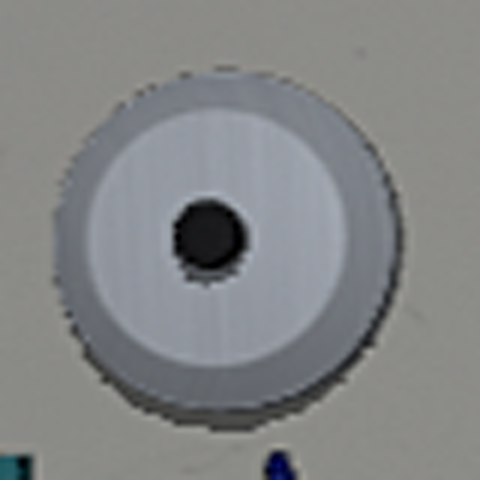

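```bash
python3 - <<'E'
from h import *
import pickle
from scipy.optimize import least_squares
t=pickle.load(open('top0.pkl','rb'));s=pickle.load(open('side0.pkl','rb'))
g=cv2.cvtColor(t['img'],cv2.COLOR_RGB2GRAY)
# bores
def blob(c,u0,v0,r,thr,dark=True):
    g=cv2.cvtColor(c['img'],cv2.COLOR_RGB2GRAY)
    k=8; p=g[v0-r:v0+r+1,u0-r:u0+r+1]; P=cv2.resize(p,None,fx=k,fy=k,interpolation=cv2.INTER_CUBIC)
    m=(P<thr if dark else P>thr).astype(np.uint8)
    n,l,st,ce=cv2.connectedComponentsWithStats(m)
    i=l[r*k+k//2,r*k+k//2]
    if i==0: i=1+np.argmax(st[1:,4])
    return (ce[i][0]+.5)/k-.5+u0-r,(ce[i][1]+.5)/k-.5+v0-r,st[i]/k
bs=[(267,147),(355,207),(345,313),(162,296),(171,190)]
pts=[]
for b in bs:
    u,v=round(215+b[0]/5.5-.5),round(140+b[1]/5.5-.5)
    p=g[v-4:v+5,u-4:u+5]; 
    thr=(int(p.min())+float(np.percentile(p,80)))/2
    x=blob(t,u,v,5,thr); P=plane(t,x[0],x[1],.104); pts.append(P[:2]); print(np.round(x[:2],2),x[2],p.min(),np.percentile(p,80),P)
pts=np.array(pts)
k=np.array([0,-1,-2,-4,-5])*np.pi/3
f=lambda q:(np.c_[q[0]+q[3]*np.cos(q[2]+k),q[1]+q[3]*np.sin(q[2]+k)]-pts).ravel()
r=least_squares(f,[*pts.mean(0),0,.055]);print('rotor',r.x,np.degrees(r.x[2]),np.abs(r.fun).max())
# hub
print('hub',plane(t,215+256/5.5-.5,140+253/5.5-.5,.102))
# rotor silhouette : outer circle by dark mask
m=(g<75).astype(np.uint8)
n,l,st,ce=cv2.connectedComponentsWithStats(m);i=l[188,225];print('rot',st[i])
# caps
for nm,u,v,z in(('long',330.8-.5,177.4-.5,.116),('short',305+196/5.5-.5,125+441/5.5-.5,.091)):
    x=blob(t,round(u),round(v),5,115);print(nm,x,plane(t,x[0],x[1],z))
# rack holes col by pixel
for a,b in((135,395),(135,443),(137,493),(188,297),(188,345),(190,393),(193,492)):
    print('hole',plane(t,305+a/5.5-.5,125+b/5.5-.5,.070)[:2])
# lid
m=(g[160:240,120:200]<60).astype(np.uint8)
x=blob(t,154,199,12,60);print('knob',x,plane(t,x[0],x[1],.080))
E
```

```text
[263.08 166.18] [  2.5     3.      6.125   5.375 202.25 ] 0 43.0 [ 0.61210816 -0.01649398  0.104     ]
[278.94 177.17] [  2.75    2.625   5.625   6.    202.75 ] 0 43.0 [ 0.58112252 -0.06203048  0.104     ]
[277.31 196.35] [  3.      3.      5.5     5.75  197.875] 0 47.0 [ 0.52620532 -0.05771723  0.104     ]
[243.83 193.39] [  2.625   3.      5.375   5.875 192.   ] 0 50.0 [0.53342783 0.03748345 0.104     ]
[245.58 174.21] [  2.25    2.625   5.5     6.25  201.875] 0 45.0 [0.58831991 0.03319207 0.104     ]
rotor [ 0.55724977 -0.01227277 -0.07634723  0.05509537] -4.374374038003616 8.156302677229249e-05
hub [ 0.55679188 -0.01127209  0.102     ]
rot [ 216  104   82  125 4854]
long (np.float64(329.4981207289294), np.float64(177.9744020501139), array([  0.   ,   1.25 ,  10.125,   9.75 , 548.75 ])) [ 0.57930627 -0.20435117  0.116     ]
short (np.float64(339.2163504841252), np.float64(205.78497241612249), array([  0.   ,   1.375,   9.75 ,   9.625, 555.125])) [ 0.50234293 -0.23685487  0.091     ]
hole [ 0.53095403 -0.21167023]
hole [ 0.50541035 -0.21157315]
hole [ 0.47890653 -0.21253503]
hole [ 0.58375723 -0.24023604]
hole [ 0.55802545 -0.24009023]
hole [ 0.53239425 -0.24101217]
hole [ 0.47979292 -0.24230568]
knob (np.float64(154.39594676887805), np.float64(199.00599118784925), array([  7.   ,   6.5  ,  12.   ,  11.625, 872.375])) [0.51595939 0.29452484 0.08      ]
```

```bash
python3 - <<'E'
from h import *
import pickle
t=pickle.load(open('top0.pkl','rb'));s=pickle.load(open('side0.pkl','rb'))
g=cv2.cvtColor(t['img'],cv2.COLOR_RGB2GRAY);gs=cv2.cvtColor(s['img'],cv2.COLOR_RGB2GRAY)
print(g[171:186,322:340]);
print(gs[220:250,252:268])
for z in(.07,.101,.116):
  print(z,proj(t,[.583,-.2105,z]),proj(s,[.583,-.2105,z]))
for z in (.052,.08): print('lid',proj(s,[.516,.2945,z]))
print('hub',proj(s,[.5572,-.0123,.102]))
a=proj(s,[.5572,-.0123,.104]);
for k in range(6):
  th=np.radians(-4.37+60*k);print(k,proj(s,[.5572+.055*np.cos(th),-.0123+.055*np.sin(th),.104]))
save(s,'s_rot.png',(215,165,320,225),7.5)
E
```

```text
[[125  59  66  71  72  70 104 152 147 144 143 143 143 143 144 143 144 144]
 [145 148 127  59  62  60 100 152 148 147 147 146 144 143 142 143 142 142]
 [142 142 141 141 143 145 146 132 107 122 131 121 134 129 128 128 128 128]
 [144 180 186 187 190 188 147  76  95  95  96 111 158 193 187 185 186 186]
 [130 188 184 186 195 165  57  94  96  96  92  89  95 145 190 190 192 192]
 [156 188 185 190 163  59  79  98  97  96  94  89 105 158 184 156 122 103]
 [114 190 186 167  82  35  87  98  95  95  94  88  90 129 168 142  56  44]
 [116 194 191 160  37  35  80  97  94  93  91  85 103 153 151  62  45  71]
 [130 201 171  77  44  28  63 108  96  91  87  82 134 170  81  65  73 128]
 [144 178  89  73  49  53  30  49  85  93  75  78 149 169  82  63 121 183]
 [ 91  94  86  90  78  54  52  27  33  86 145 190 187 188 156 127 188 179]
 [ 76  90  90  92  91  88  94 102 134 196 187 185 183 184 183 183 185 182]
 [ 78  92  92  90  90  91  90  84 131 192 183 180 180 181 182 182 183 182]
 [ 76  91  89  89  90  91  89  81 129 191 181 181 180 182 184 187 177 166]
 [ 77  79  82  87  86  83  81  89 137 179 182 180 
[... 1797 characters left out ...]
 151 152 161 158 175 197 203 197 158]
 [198 198 193 174 162 154 155 161 166 170 177 189 204 205 191 147]
 [209 208 205 201 192 183 182 181 185 189 197 201 207 203 183 142]
 [212 211 209 207 204 204 202 200 201 204 205 210 208 200 171 135]]
0.07 [328.58048794 178.62064645] [257.88697489 245.94191527]
0.101 [330.63030123 177.34629328] [257.54345268 232.94844561]
0.116 [331.65761016 176.7076232 ] [257.37319895 226.50872579]
lid [270.25559174 173.65988492]
lid [270.17801465 165.96688972]
hub [264.21715202 194.99778737]
0 [284.95845017 196.24119992]
1 [278.83443152 188.57124959]
2 [259.25635987 186.83820661]
3 [244.122301   192.39586953]
4 [248.40448721 200.45996192]
5 [269.72813314 202.6011367 ]
```

View pics/s_rot.png

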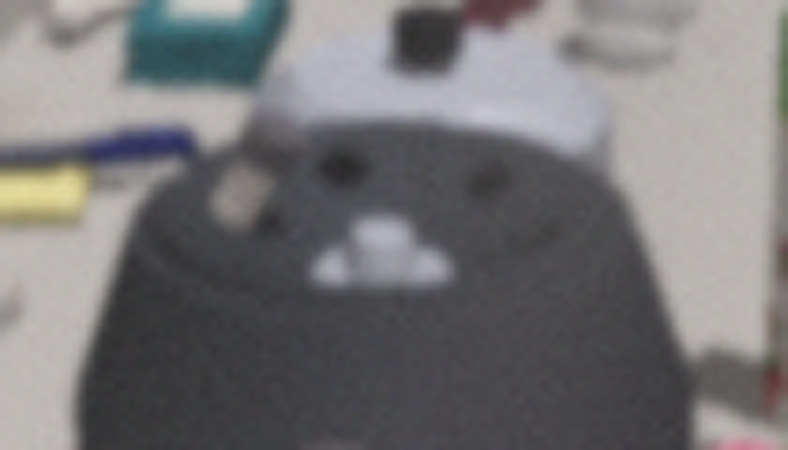

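The rotor fit is very clean: axis (0.5572, -0.0123), r = 55.1 mm, residual 0.1 mm.

What could be taken for the long tube:
- The tall grey-capped tube, top (331,177), side (258,232)
- The short grey-capped tube, top (340,205), whose cap sits right on the plate
- The pink tubes, top (314,141) and (337,155)
- The blue tube, top (354,146)
- The loaded tube, top (261,201)

I'm choosing the tall grey one at top (331,177). Its white body shows above the plate in the side crop.

The side camera reads about 1 px off from the top one, so I'll check both cameras against the gripper while it hovers.

```bash
cat >> h.py <<'E'
PHI=np.radians(-4.374); AX=np.array([.5572,-.0123]); 
er=np.array([np.cos(PHI),np.sin(PHI),0]); et=np.array([-np.sin(PHI),np.cos(PHI),0]); ez=np.array([0,0,1.])
def Rt(tilt,sgn=1):
    "tool R: x down tilted outward by tilt (rad); y = sgn*tangential"
    x=-ez*np.cos(tilt)+er*np.sin(tilt); y=sgn*et; return np.c_[x,y,np.cross(x,y)]
def pose():
    o=ctrl.get_obs(); return np.array(o['ee_pos']),R.from_euler('xyz',o['eef_rot']).as_matrix(),o
def plan(p1,R1,n,grip,start=None,ease=False):
    if start is None: p,Rm,_=pose()
    else: p,Rm=start
    p=np.array(p,float);Rm=Rm.copy();rv=R.from_matrix(Rm.T@R1).as_rotvec();R0=Rm.copy();p0=p.copy();rows=[]
    for i in range(1,n+1):
        f=i/n
        pt=p0+(np.array(p1)-p0)*f; Rt_=R0@R.from_rotvec(rv*f).as_matrix()
        d=np.round(Rm.T@(pt-p)*1000,1); a=np.round(R.from_matrix(Rm.T@Rt_).as_rotvec(),3)
        p=p+Rm@(d/1000); Rm=Rm@R.from_rotvec(a).as_matrix(); rows.append([float(x) for x in d]+[float(x) for x in a]+[grip])
    print('['+','.join('['+','.join('%g'%x for x in r)+']' for r in rows)+']'); print('end',np.round(p,4),'step',np.linalg.norm(p1-p0)/n*1000,np.degrees(np.linalg.norm(rv)/n))
    return p,Rm
E
python3 - <<'E'
from h import *
p,Rm,o=pose();print(np.round(Rm,3))
for s in(1,-1):
    print(s,np.degrees(np.linalg.norm(R.from_matrix(Rm.T@Rt(0,s)).as_rotvec())))
# angle best
s=min((1,-1),key=lambda s:np.linalg.norm(R.from_matrix(Rm.T@Rt(0,s)).as_rotvec()))
plan(np.array([.583,-.2105,.23]),Rt(0,s),20,60)
E
```

```text
[[-0.001  0.436  0.9  ]
 [-0.001  0.9   -0.436]
 [-1.    -0.001 -0.   ]]
1 21.453111860952887
-1 158.5469721737054
[[-1.2,-24.3,30.8,-0.019,-0,0,60],[-1.3,-24.8,30.4,-0.018,-0,0,60],[-1.2,-25.4,29.9,-0.019,-0,0,60],[-1.2,-25.9,29.4,-0.019,-0,0,60],[-1.2,-26.6,28.9,-0.019,-0,0,60],[-1.3,-27,28.4,-0.018,-0,0,60],[-1.2,-27.6,28,-0.019,-0,0,60],[-1.2,-28,27.3,-0.019,-0,0,60],[-1.3,-28.6,26.9,-0.018,-0,0,60],[-1.2,-29.1,26.3,-0.019,-0,0,60],[-1.2,-29.6,25.8,-0.019,-0,0.001,60],[-1.3,-30,25.2,-0.019,-0,-0,60],[-1.2,-30.6,24.6,-0.018,-0,-0,60],[-1.3,-30.9,24.1,-0.019,-0,-0,60],[-1.3,-31.5,23.5,-0.019,-0,-0,60],[-1.2,-31.8,22.9,-0.019,-0,-0,60],[-1.3,-32.3,22.3,-0.018,-0,-0,60],[-1.2,-32.7,21.7,-0.019,-0,-0,60],[-1.3,-33.1,21,-0.019,-0,-0,60],[-1.2,-33.5,20.5,-0.018,-0,-0,60]]
end [ 0.583  -0.2105  0.23  ] step 39.24765512604501 1.0726555930476442
```

{"op": "play_rows", "data": {
  "deltas": [
    [[-1.2,-24.3,30.8,-0.019,0,0,60],[-1.3,-24.8,30.4,-0.018,0,0,60],[-1.2,-25.4,29.9,-0.019,0,0,60],[-1.2,-25.9,29.4,-0.019,0,0,60],[-1.2,-26.6,28.9,-0.019,0,0,60],[-1.3,-27,28.4,-0.018,0,0,60],[-1.2,-27.6,28,-0.019,0,0,60],[-1.2,-28,27.3,-0.019,0,0,60],[-1.3,-28.6,26.9,-0.018,0,0,60],[-1.2,-29.1,26.3,-0.019,0,0,60]]
  ],
  "grip_force": 25
}}

```text
time_s: 1.1
ee_pos: [0.4116, 0.1408, 0.2177]
eef_rot: [-2.622, 1.571, -2.885]
force: [0.9, 0.2, 0.7]
grip_width: 0.0601
```

{"op": "play_rows", "data": {
  "deltas": [
    [[-1.2,-29.6,25.8,-0.019,0,0,50],[-1.3,-30,25.2,-0.019,0,0,50],[-1.2,-30.6,24.6,-0.018,0,0,50],[-1.3,-30.9,24.1,-0.019,0,0,50],[-1.3,-31.5,23.5,-0.019,0,0,50],[-1.2,-31.8,22.9,-0.019,0,0,50],[-1.3,-32.3,22.3,-0.018,0,0,50],[-1.2,-32.7,21.7,-0.019,0,0,50],[-1.3,-33.1,21,-0.019,0,0,50],[-1.2,-33.5,20.5,-0.018,0,0,50]]
  ]
}}

```text
time_s: 2.1
ee_pos: [0.5835, -0.2119, 0.2299]
eef_rot: [2.809, 1.57, 2.733]
force: [0.7, -0.1, 0.2]
grip_width: 0.0502
```

{"op": "play_rows", "data": {
  "deltas": [
    [[0,0,0,0,0,0,50],[0,0,0,0,0,0,50]]
  ]
}}

```text
time_s: 2.3
ee_pos: [0.5829, -0.2106, 0.2293]
eef_rot: [2.741, 1.569, 2.664]
force: [0.7, 1.0, 0.9]
grip_width: 0.0501
```

```bash
python3 - <<'E'
from h import *
import pickle
p,Rm,o=pose();print(p,np.round(Rm,3),o['grip_width'],o['qpos'],o['force'])
for n in('top','side'):
    c=cam(n);pickle.dump(c,open(n+'1.pkl','wb'))
    u=proj(c,p);print(n,u)
    for sg in(1,-1):
      for w in(0,.0095): print('  inner/back tip',sg,w,proj(c,p+sg*Rm[:,1]*(o['grip_width']/2+w)))
    x,y=int(u[0]),int(u[1]);save(c,n+'1.png',(max(0,x-60),max(0,y-55),min(512,x+60),y+35),6.4)
    print('crop origin',max(0,x-60),max(0,y-55))
E
```

```text
[ 0.58286756 -0.21059841  0.229331  ] [[-0.001  0.078  0.997]
 [ 0.001  0.997 -0.078]
 [-1.     0.001 -0.001]] 0.05008622749735162 [-4.05858317e-01  4.43466572e-01  1.27065959e+00  1.12998835e-04
  1.42901298e+00 -1.89872424e+00] [0.67242578 0.99039825 0.90326916]
top [340.3066469  171.40579099]
  inner/back tip 1 0 [330.66698205 170.52317518]
  inner/back tip 1 0.0095 [327.00895067 170.18824275]
  inner/back tip -1 0 [349.94147942 172.28796434]
  inner/back tip -1 0.0095 [353.59514915 172.62249741]
crop origin 280 116
side [255.91609494 174.36437963]
  inner/back tip 1 0 [259.61360572 170.27513508]
  inner/back tip 1 0.0095 [260.95520484 168.79139987]
  inner/back tip -1 0 [251.96635468 178.73257618]
  inner/back tip -1 0.0095 [250.39662234 180.46861425]
crop origin 195 119
```

View pics/side1.png

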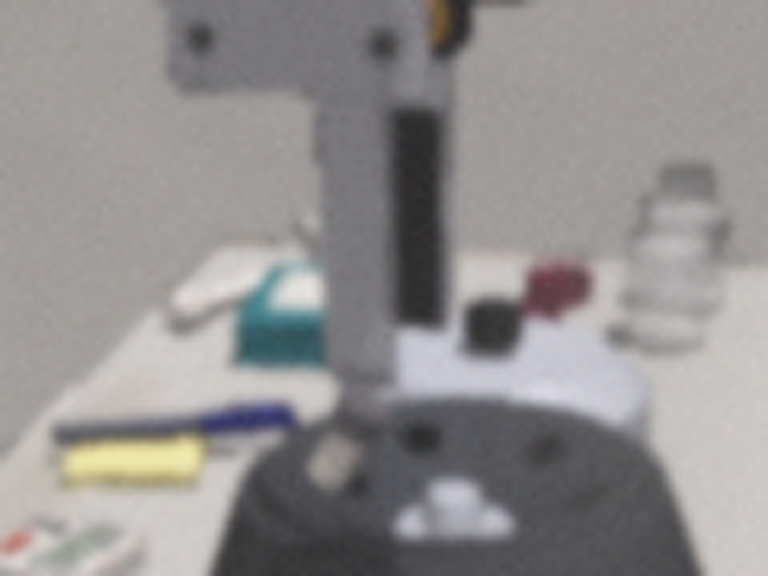

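View pics/top1.png

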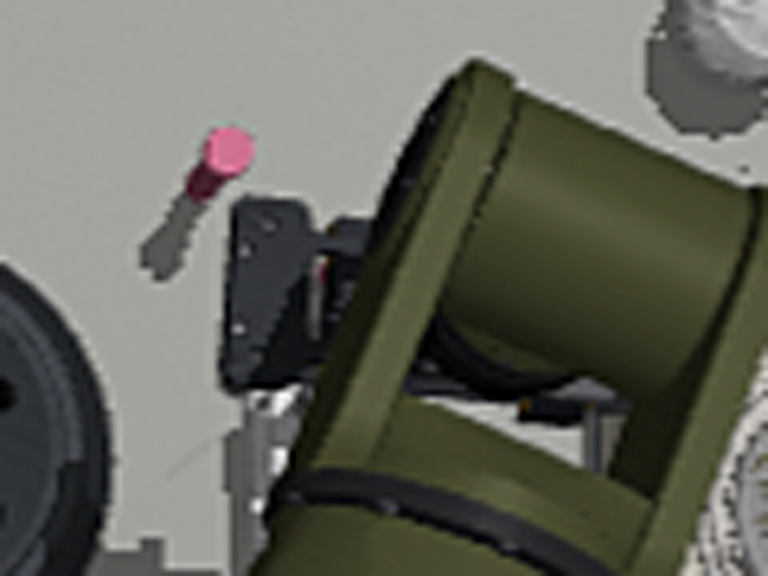

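The near fingertip in the side view is within about 0.4 px of its prediction, while the tube sits +1.3 px from its top-derived prediction. I'll compare the gripper body's edges in the top view to get that camera's offset.

```bash
python3 - <<'E'
from h import *
import pickle
p,Rm,o=pose();c=pickle.load(open('top1.pkl','rb'))
for zb in(.097,.12,.14):
  print(zb,[np.round(proj(c,p-Rm[:,0]*zb+Rm[:,1]*.0885+Rm[:,2]*d),1) for d in(-.0375,0,.0375)])
g=cv2.cvtColor(c['img'],cv2.COLOR_RGB2GRAY)
print(g[155:162,308:330]); print(g[142:152,318:326].T); print(g[170:182,316:322].T)
s=pickle.load(open('side1.pkl','rb'));gs=cv2.cvtColor(s['img'],cv2.COLOR_RGB2GRAY)
print(gs[150:184:3,242:270])
E
```

```text
0.097 [array([310.4, 178.2]), array([311.6, 162.5]), array([312.8, 146.9])]
0.12 [array([311.9, 177. ]), array([313.1, 161. ]), array([314.3, 145.1])]
0.14 [array([313.2, 175.9]), array([314.4, 159.6]), array([315.7, 143.4])]
[[120 173 168 164 164 167 161 107  10  84 114  46  53  53  53  53  53  53
   54  54  51  43]
 [118 171 165 164 165 168 163 109  22  51  48  51  53  53  54  52  53  53
   53  52  52 100]
 [114 170 163 162 164 168 151  67  26  54  52  53  54  53  53  53  53  54
   54  42  53  99]
 [170 166 164 163 164 170 152  66  31  55  54  54  55  54  54  53  53  54
   57  42  64 100]
 [166 163 163 163 164 170 153  69  37  54  55  54  55  54  53  54  54  57
   47  10  43  73]
 [164 163 162 163 164 169 147  31  42  54  54  54  54  52  54  53  57  48
   14  11  45  72]
 [163 163 163 163 165 172 148  31  45  55  53  54  53  54  55  55  46  16
   16  11  46  74]]
[[121 166 168 173  97  47  48  48  47  51]
 [168 167 167 174 122  51  46  56  50  47]
 [165 164 165 173 143  47  47  51  58  45]
 [163 163 163 171 134  45  45  39  65  79]
 [163 163 165 169 153  48  47  44  54  86]
 [165 1
[... 1134 characters left out ...]
123 126 127 124 123 122 119 119 124 121 122 126 126 113  99  74  61  57
   53  51  57  75 109 150 164 123  73  57]
 [ 76  74  81  96 112 119 122 121 120 121 128 130 133 129 141 167 184 186
  181 177 172 173 179 186 174 130  77  55]
 [ 85  87  84  93 112 118 118 120 122 125 127 132 132 132 145 177 195 200
  203 200 201 203 199 191 172 154 133 117]
 [176 176 170 162 149 124 110 107 105 106 106 111 111 119 139 171 194 199
  202 203 201 202 201 202 200 202 200 200]
 [203 203 202 200 190 164 129 114 115 114 119 128 139 148 152 155 162 165
  167 165 168 167 167 165 163 162 168 169]
 [181 186 177 166 144 103  88  89  96  99 105 105 111 104  97  90  88  87
   88  87  88  86  90  88  88  89  87  89]]
```

```bash
python3 - <<'E'
from h import *
plan(np.array([.585,-.2105,.091]),Rt(0),10,40)
E
```

```text
[[13.9,-0.1,0.2,-0,-0,-0,40],[13.9,-0.1,0.3,-0,-0,-0,40],[13.9,-0.1,0.2,-0,-0,-0,40],[14,-0,0.2,-0,-0,-0,40],[13.9,-0.1,0.2,-0,-0,-0,40],[13.9,-0.1,0.3,-0,-0,-0,40],[13.9,-0.1,0.2,-0,-0,-0,40],[13.9,-0.1,0.2,-0,-0,-0,40],[13.9,-0.1,0.2,-0,-0,-0,40],[13.9,-0.1,0.3,-0,-0,-0,40]]
end [ 0.585  -0.2105  0.091 ] step 13.916114978552367 0.0028645518198182306
```

{"op": "play_rows", "data": {
  "deltas": [
    [[13.9,0,0.2,0,0,0,40],[13.9,0,0.2,0,0,0,40],[13.9,0,0.2,0,0,0,40],[13.9,0,0.2,0,0,0,40],[13.9,0,0.2,0,0,0,40],[13.9,0,0.2,0,0,0,40],[13.9,0,0.2,0,0,0,40],[13.9,0,0.2,0,0,0,40],[13.9,0,0.2,0,0,0,40],[12.9,0,0.2,0,0,0,40]]
  ]
}}

```text
time_s: 3.4
ee_pos: [0.585, -0.2105, 0.091]
eef_rot: [2.82, 1.571, 2.743]
force: [-0.1, 0.6, 0.6]
grip_width: 0.0402
```

```bash
python3 - <<'E'
from h import *
p,Rm,o=pose();print(p,o['force'])
c=cam('side');u=proj(c,p);print(u);x,y=int(u[0]),int(u[1]);save(c,'side2.png',(x-50,y-45,x+50,y+30),7.5);print(x-50,y-45)
c=cam('top');u=proj(c,p);print(u);x,y=int(u[0]),int(u[1]);save(c,'top2.png',(x-50,y-35,x+50,y+40),7.5)
E
```

```text
[ 0.58503138 -0.21051747  0.09098802] [-0.05028943  0.57067065  0.60062461]
[258.60884418 237.27959802]
208 192
[329.9609269  177.06555218]
```

View pics/side2.png

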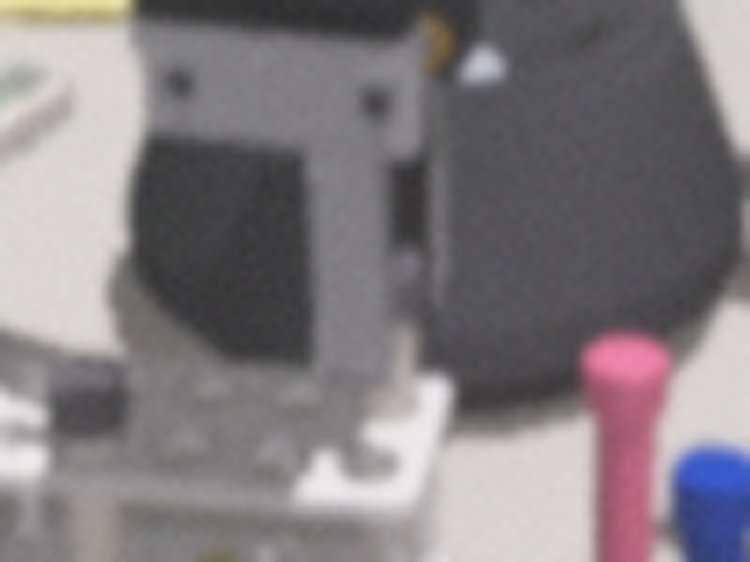

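The side crop shows the cap (right edge about 428 in the crop, px 264.6) between the fingers and centred to within about 1 mm. The pads are at cap height, so I'll close in steps to feel the y offset.

{"op": "play_rows", "data": {
  "deltas": [
    [[0,0,0,0,0,0,30],[0,0,0,0,0,0,26],[0,0,0,0,0,0,24.5]]
  ]
}}

```text
time_s: 3.8
ee_pos: [0.5854, -0.2107, 0.093]
eef_rot: [-0.357, 1.57, -0.434]
force: [0.3, 0.5, 0.4]
grip_width: 0.0249
```

{"op": "play_rows", "data": {
  "deltas": [
    [[0,0,0,0,0,0,23],[0,0,0,0,0,0,23]]
  ]
}}

```text
time_s: 4.0
ee_pos: [0.5852, -0.2105, 0.0926]
eef_rot: [-0.228, 1.57, -0.305]
force: [0.1, 0.2, 1.6]
grip_width: 0.0233
```

{"op": "play_rows", "data": {
  "deltas": [
    [[0,0,0,0,0,0,15],[0,0,0,0,0,0,15],[0,0,0,0,0,0,15]]
  ],
  "grip_force": 25
}}

```text
time_s: 4.3
ee_pos: [0.5852, -0.2104, 0.0924]
eef_rot: [0.556, 1.571, 0.479]
force: [0.2, 2.6, 3.1]
grip_width: 0.0207
```

The grip is good, with a 2.6 N side force. I'll plan the lift and the tilted pre-insert pose.

```bash
cat >> h.py <<'E'
b=ez*np.cos(np.pi/6)-er*np.sin(np.pi/6); L=.0814
def mouth(ax=(.559,-.0123)): return np.array([ax[0],ax[1],.104])+.055*er
E
python3 - <<'E'
from h import *
p,Rm,o=pose();print(np.round(Rm,3))
q=np.array([p[0],p[1],.255])
st=plan(q,Rt(0),7,15)
tgt=mouth()+(.035+L)*b;print(tgt)
# move partially tilting
plan(tgt,Rt(np.pi/6),10,15,start=st)
E
```

```text
[[ 0.     0.077  0.997]
 [ 0.     0.997 -0.077]
 [-1.     0.     0.   ]]
[[-23.2,0,0,-0,0,-0,15],[-23.3,0,0,-0,0,-0,15],[-23.2,0,0,-0,0,-0,15],[-23.2,0,0,-0,0,-0,15],[-23.2,0,0,-0,0,-0,15],[-23.3,0,0,-0,0,-0,15],[-23.2,0,0,-0,0,-0,15]]
end [ 0.5852 -0.2104  0.255 ] step 23.227669888942557 0.004161142250522925
[ 0.55580932 -0.01205595  0.20480536]
[[5,19.6,-4.4,-0,-0.052,-0,15],[4.8,19.5,-4.8,-0,-0.053,-0,15],[4.5,19.6,-4.9,-0,-0.052,-0,15],[4.3,19.5,-5.2,-0,-0.052,0,15],[4,19.6,-5.4,-0,-0.053,0,15],[3.7,19.5,-5.6,-0,-0.052,0,15],[3.4,19.6,-5.8,-0,-0.052,0,15],[3.1,19.5,-5.9,-0,-0.053,0,15],[2.8,19.6,-6.1,-0,-0.052,0,15],[2.4,19.5,-6.3,-0,-0.052,0,15]]
end [ 0.5558 -0.0121  0.2048] step 20.671796343608552 2.998630700889268
```

{"op": "play_rows", "data": {
  "deltas": [
    [[-10,0,0,0,0,0,15],[-22,0,0,0,0,0,15],[-24,0,0,0,0,0,15],[-26,0,0,0,0,0,15],[-26,0,0,0,0,0,15],[-26,0,0,0,0,0,15],[-18,0,0,0,0,0,15],[-10.6,0,0,0,0,0,15]]
  ]
}}

```text
time_s: 5.1
ee_pos: [0.5852, -0.2108, 0.2571]
eef_rot: [-0.458, 1.568, -0.535]
force: [0.7, 0.3, -1.3]
grip_width: 0.0208
```

{"op": "play_rows", "data": {
  "deltas": [
    [[5,19.6,-4.4,0,-0.052,0,15],[4.8,19.5,-4.8,0,-0.053,0,15],[4.5,19.6,-4.9,0,-0.052,0,15],[4.3,19.5,-5.2,0,-0.052,0,15],[4,19.6,-5.4,0,-0.053,0,15],[3.7,19.5,-5.6,0,-0.052,0,15],[3.4,19.6,-5.8,0,-0.052,0,15],[3.1,19.5,-5.9,0,-0.053,0,15],[2.8,19.6,-6.1,0,-0.052,0,15],[2.4,19.5,-6.3,0,-0.052,0,15]]
  ]
}}

```text
time_s: 6.1
ee_pos: [0.5553, -0.0115, 0.2045]
eef_rot: [0.0, 1.046, -0.077]
force: [0.3, -0.1, -0.1]
grip_width: 0.0213
```

```bash
python3 - <<'E'
from h import *
import pickle
p,Rm,o=pose();print(p,np.round(Rm,3),o['grip_width'],o['force'],o['moment'],o['qpos'])
tip=p+Rm[:,0]*L; M=mouth()
for n in('side','top'):
    c=cam(n);pickle.dump(c,open(n+'3.pkl','wb'));u=proj(c,tip);print(n,'tip',u,'TCP',proj(c,p),'M',proj(c,M));x,y=int(u[0]),int(u[1]);save(c,n+'3.png',(x-50,y-50,x+50,y+25),7.5);print(x-50,y-50)
E
```

```text
[ 0.55529772 -0.0114891   0.20448682] [[ 0.5    0.077  0.863]
 [-0.038  0.997 -0.066]
 [-0.865  0.     0.501]] 0.021327962020812462 [ 0.34120882 -0.05275398 -0.11351603] [ 0.03593272  0.20631986 -0.04860982] [-0.08990339  0.0453793   1.91120655  0.01092616  0.66011513 -1.59074284]
side tip [278.84494505 184.63408607] TCP [262.87014826 156.8535249 ] M [285.65872529 196.28617102]
228 134
top tip [262.84212869 170.34629438] TCP [262.71558041 182.05910227] M [263.0877749  165.58102345]
212 120
```

View pics/side3.png

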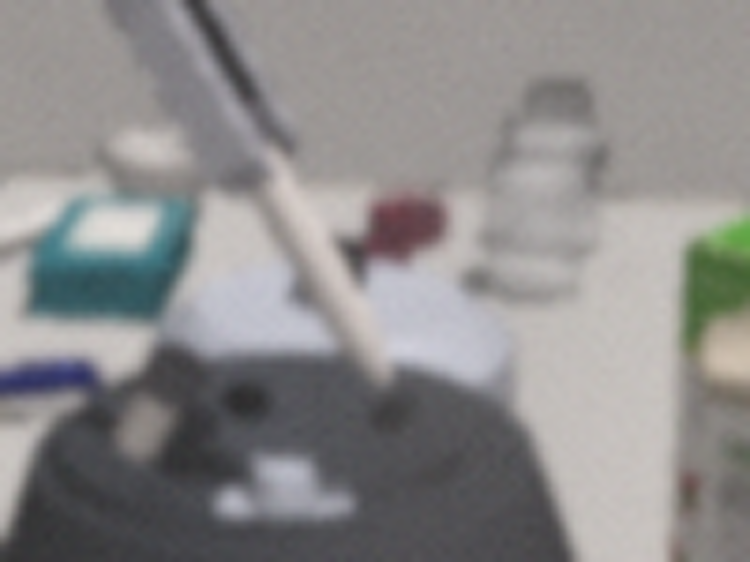

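View pics/top3.png

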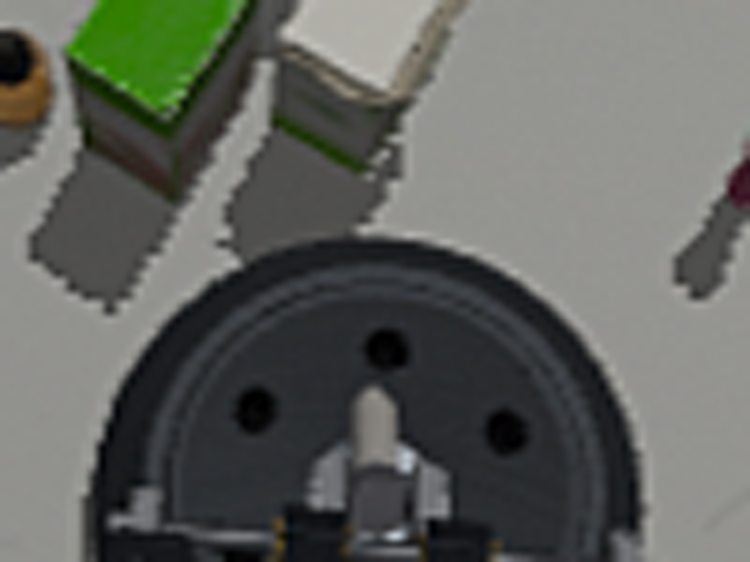

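```bash
python3 - <<'E'
from h import *
import pickle
c=pickle.load(open('top3.pkl','rb'))
save(c,'top3b.png',(245,160,285,195),18)
p,Rm,o=pose()
for d in(0,.02,.04,.06,.0814,-.01,-.02): print(d,np.round(proj(c,p+Rm[:,0]*d),2),[np.round((proj(c,p+Rm[:,0]*d+s*Rm[:,1]*.00825)),1) for s in(1,-1)])
g=c['img'].mean(2).astype(int); print(g[170:186,254:272])
E
```

```text
0 [262.32 182.5 ] [array([259.2, 182.2]), array([265.5, 182.8])]
0.02 [262.35 179.5 ] [array([259.3, 179.2]), array([265.4, 179.8])]
0.04 [262.38 176.6 ] [array([259.3, 176.3]), array([265.4, 176.9])]
0.06 [262.41 173.78] [array([259.4, 173.5]), array([265.4, 174. ])]
0.0814 [262.44 170.85] [array([259.5, 170.6]), array([265.4, 171.1])]
-0.01 [262.31 184.03] [array([259.2, 183.8]), array([265.5, 184.3])]
-0.02 [262.29 185.58] [array([259.1, 185.3]), array([265.5, 185.9])]
[[ 44  43  44  42  44  41  40  39  40  42  43  44  43  43  43  43  44  45]
 [ 45  44  45  44  42  40  50  72  67  35  41  43  43  44  43  43  42  41]
 [ 44  43  44  42  38  48  93 136 124  69  35  40  42  44  42  42  44  45]
 [ 45  43  44  43  42  74 117 129 134 120  64  37  42  42  41  43  43  43]
 [ 46  45  44  42  48  82 115 126 131 132 104  33  41  43  43  43  43  42]
 [ 43  44  43  40  47  80 114 126 130 130 103  34  42  43  43  42  42  43]
 [ 45  44  44  43  47  81 114 126 130 130 105  39  40  41  43  43  42  43]
 [ 45  45  44  39  46  80 114 126 131 130 107  43  37  42  42  43  44  45]
 [ 46  45  42  45  55  75 114 125 131 130 104  39  31  39  41  43  43  43]
 [ 44  39  57  83  73  79 113 126 131 128 125 122  74  29  37  40  41  42]
 [ 38  68 106 101  91  83 114 130 136 130 127 162 180 104  31  38  41  42]
 [ 84 118 117 101  63  88 112 107 107 124 133 165 181 114  82  48  36  41]
 [ 99 116 115 100  58  66  63  53  50  55  67 147 172  68 118 111  86  50]
 [105 113 114 101  54  47  51  58  58  57  51  60  65  64 117 115 115  92]
 [128 112 114 102  52  50  70  70  66  66  67  70  65  68 117 113 110  83]
 [105 112 115 102  55  58  71  71  70  69  70  65  47  70 118 112 108  82]]
```

View pics/top3b.png

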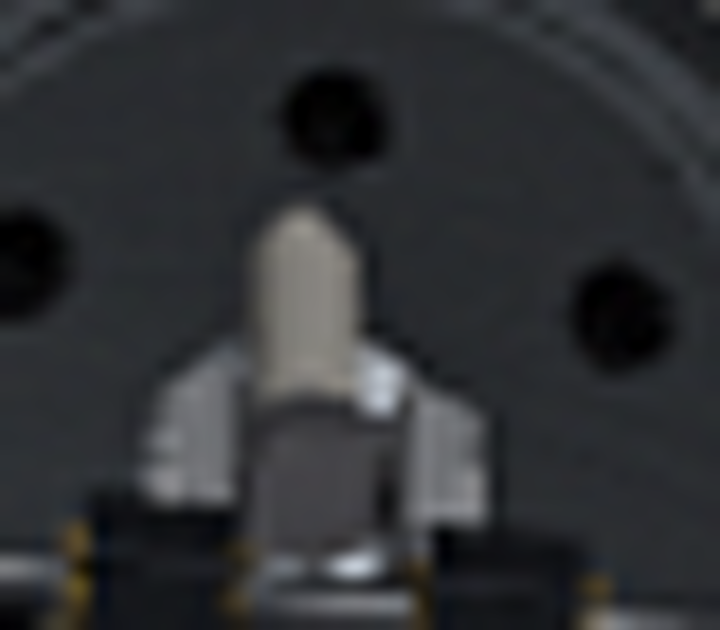

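```bash
python3 - <<'E'
from h import *
import pickle
c=pickle.load(open('side3.pkl','rb'))
p,Rm,o=pose()
g=cv2.cvtColor(c['img'],cv2.COLOR_RGB2GRAY).astype(float)
save(c,'side3b.png',(255,145,290,192),12)
hsv=c['img'].astype(int)
# intensity profile across the predicted axis at several depths
a=proj(c,p);t=proj(c,p+Rm[:,0]*L);d=(t-a)/np.linalg.norm(t-a);n=np.array([-d[1],d[0]])
for f in(.1,.2,.3,.4,.5,.6,.7,.8,.9,1):
    q=a+(t-a)*f; xs=np.arange(-6,6.5,1.)
    pr=cv2.remap(g.astype(np.float32),np.float32([[q[0]+x*n[0] for x in xs]]),np.float32([[q[1]+x*n[1] for x in xs]]),cv2.INTER_LINEAR)[0]
    print(f,np.round(q,1),pr.astype(int))
E
```

```text
0.1 [264.1 159.9] [153 161 172 191 201 191 172 152 150 167 186 193 196]
0.2 [265.7 162.7] [188 192 198 204 203 192 172 151 146 168 188 194 196]
0.3 [267.3 165.5] [192 193 198 205 201 192 173 154 152 170 187 195 197]
0.4 [268.9 168.3] [132 122 150 184 196 189 171 148 146 167 184 194 197]
0.5 [270.5 171. ] [ 89  94 135 183 196 188 169 145 124 117 127 158 181]
0.6 [272.1 173.8] [181 164 166 184 194 186 167 150 143 157 176 189 194]
0.7 [273.7 176.6] [194 196 198 201 196 185 167 151 152 171 184 185 174]
0.8 [275.2 179.4] [193 193 194 196 193 182 161 138 123 114 109  98  87]
0.9 [276.8 182.1] [203 205 203 196 188 171 150 121  98  88  85  86  86]
1 [278.4 184.9] [171 144 119 107 116 121 113  99  90  84  86  87  85]
```

View pics/side3b.png

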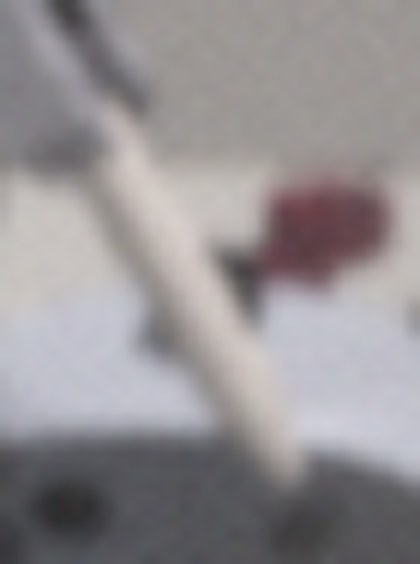

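The tube axis runs parallel to the tool (side view, constant offset). In the top view the tip is at (261.5,172) and the bore at (263.1,166.2), so the tip needs about -2.3 mm in y and x as planned. I'll move in to 12 mm above the mouth.

```bash
python3 - <<'E'
from h import *
p,Rm,o=pose();print(p)
plan(mouth((.559,-.0146))+(.012+L)*b,Rt(np.pi/6),3,15)
E
```

```text
[ 0.55424948 -0.0105164   0.2033844 ]
[[7.6,-1.2,0.8,0,-0.001,-0,15],[7.5,-1.3,0.8,0.001,-0,-0.001,15],[7.6,-1.2,0.7,0,-0.001,0,15]]
end [ 0.5673 -0.0152  0.1849] step 7.703492276988431 0.04306121161999023
```

{"op": "play_rows", "data": {
  "deltas": [
    [[7.6,-1.2,0.8,0,0,0,15],[7.5,-1.3,0.8,0,0,0,15],[7.6,-1.2,0.7,0,0,0,15],[0,0,0,0,0,0,15]]
  ]
}}

```text
time_s: 6.6
ee_pos: [0.569, -0.0177, 0.1847]
eef_rot: [0.0, 1.05, -0.078]
force: [-0.5, -0.5, -0.7]
grip_width: 0.0208
```

```bash
python3 - <<'E'
from h import *
import pickle
for n in('side','top'):
    p,Rm,o=pose();tip=p+Rm[:,0]*L;print(p,o['qpos'],o['force'])
    c=cam(n);pickle.dump(c,open(n+'4.pkl','wb'));u=proj(c,tip);print(n,'tip',u,'TCP',proj(c,p),'M',proj(c,mouth((.559,-.0146))));x,y=int(u[0]),int(u[1]);save(c,n+'4.png',(x-30,y-30,x+30,y+20),12);print(x-30,y-30)
p,Rm,o=pose();print(p)
E
```

```text
[ 0.56895562 -0.01766411  0.18471234] [-0.10083868  0.10268923  1.89804818  0.01971659  0.62022457 -1.60679628] [-0.53078838 -0.49521212 -0.66459761]
side tip [283.67903708 193.1578024 ] TCP [267.89400949 165.44236709] M [285.53059486 196.63563711]
253 163
[ 0.56885362 -0.01750802  0.18526236] [-0.10053104  0.10155362  1.89808845  0.01951337  0.62076724 -1.60657353] [-0.58879617  1.1561874  -0.06645169]
top tip [264.71289613 166.64668266] TCP [264.69516212 177.83257829] M [263.89253661 165.59222735]
234 136
[ 0.56880691 -0.01730938  0.18571636]
```

View pics/side4.png

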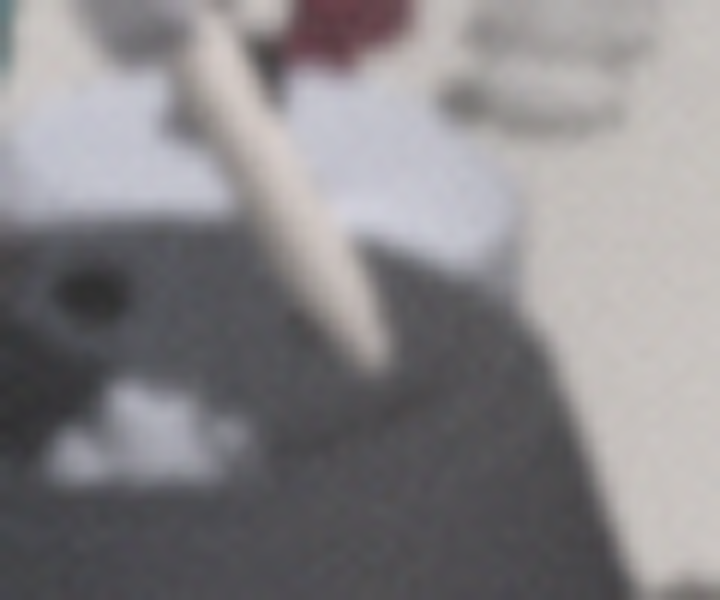

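View pics/top4.png

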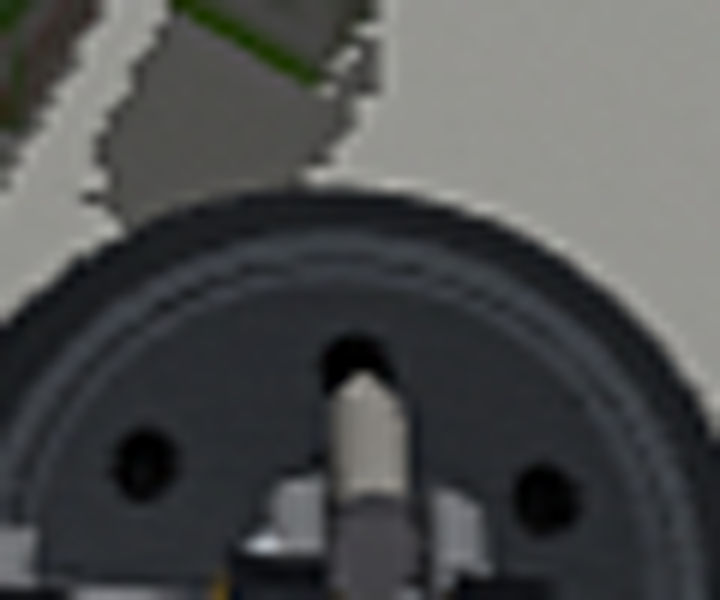

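The top crop shows the tip at px 263.7, against the bore centre at 263.1, so it is about 2 mm too far in -y. The row agrees. I'll correct +1.8 mm in tool y and start in, watching the forces.

{"op": "play_rows", "data": {
  "deltas": [
    [[0,1.8,-0.5,0,0,0,15],[4,0,0,0,0,0,15],[4,0,0,0,0,0,15],[4,0,0,0,0,0,15],[4,0,0,0,0,0,15]]
  ]
}}

```text
time_s: 7.2
ee_pos: [0.5765, -0.0157, 0.1716]
eef_rot: [-0.0, 1.048, -0.077]
force: [-1.0, -0.9, -1.1]
grip_width: 0.0209
```

```bash
cat >> h.py <<'E'
def fr():
    p,Rm,o=pose(); print('t%.2f'%o['time_s'],'p',np.round(p,4),'Ftool',np.round(Rm.T@o['force'],2),'Mtool',np.round(Rm.T@o['moment'],2),'w',round(o['grip_width'],4)); 
    tip=p+Rm[:,0]*L; print('depth est mm',round(float((mouth((.559,-.0146))-tip)@b*1000),1))
E
python3 - <<'E'
from h import *
fr()
c=cam('top');save(c,'top5.png',(234,136,294,186),12)
fr()
E
```

```text
t7.20 p [ 0.5765 -0.0157  0.1716] Ftool [ 0.46 -0.94 -1.32] Mtool [ 0.    0.26 -0.02] w 0.0209
depth est mm 4.1
t7.25 p [ 0.5765 -0.0157  0.171 ] Ftool [ 0.29  0.18 -1.05] Mtool [ 0.04  0.3  -0.03] w 0.021
depth est mm 4.6
```

View pics/top5.png

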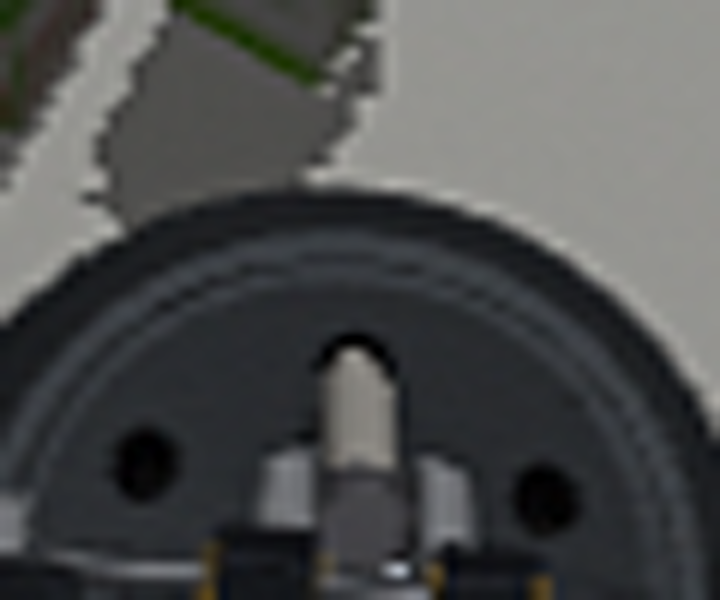

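The tip is in the mouth and centred (crop col 355 against bore 355). Continuing slowly.

{"op": "play_rows", "data": {
  "deltas": [
    [[3,0,0,0,0,0,15],[3,0,0,0,0,0,15],[3,0,0,0,0,0,15]]
  ]
}}

```text
time_s: 7.55
ee_pos: [0.581, -0.016, 0.164]
eef_rot: [0.0, 1.048, -0.077]
force: [-0.3, -0.2, -0.3]
grip_width: 0.0207
```

```bash
python3 -c "
from h import *
fr()"
```

```text
t7.55 p [ 0.581 -0.016  0.164] Ftool [ 0.11 -0.19 -0.4 ] Mtool [0.01 0.25 0.02] w 0.0207
depth est mm 12.9
```

{"op": "play_rows", "data": {
  "deltas": [
    [[2,0,0,0,0,0,15],[2,0,0,0,0,0,15],[2,0,0,0,0,0,15]]
  ]
}}

```text
time_s: 7.85
ee_pos: [0.5839, -0.0163, 0.1589]
eef_rot: [0.0, 1.048, -0.077]
force: [-0.9, 0.4, -0.7]
grip_width: 0.021
```

```bash
python3 -c "
from h import *
fr()"
```

```text
t7.85 p [ 0.5839 -0.0163  0.1589] Ftool [ 0.16  0.33 -1.15] Mtool [0.02 0.29 0.03] w 0.021
depth est mm 18.9
```

{"op": "play_rows", "data": {
  "deltas": [
    [[2,0,0,0,0,0,15],[2,0,0,0,0,0,15],[2,0,0,0,0,0,15]]
  ]
}}

```text
time_s: 8.15
ee_pos: [0.5869, -0.0165, 0.1537]
eef_rot: [-0.0, 1.048, -0.077]
force: [-0.4, -0.6, -0.7]
grip_width: 0.0209
```

```bash
python3 -c "
from h import *
fr()
c=cam('side');p,Rm,o=pose();u=proj(c,p);x,y=int(u[0]),int(u[1]);save(c,'side6.png',(x-30,y-20,x+40,y+40),10)"
```

```text
t8.15 p [ 0.5869 -0.0165  0.1537] Ftool [ 0.46 -0.62 -0.68] Mtool [-0.02  0.31  0.02] w 0.0209
depth est mm 24.9
```

View pics/side6.png

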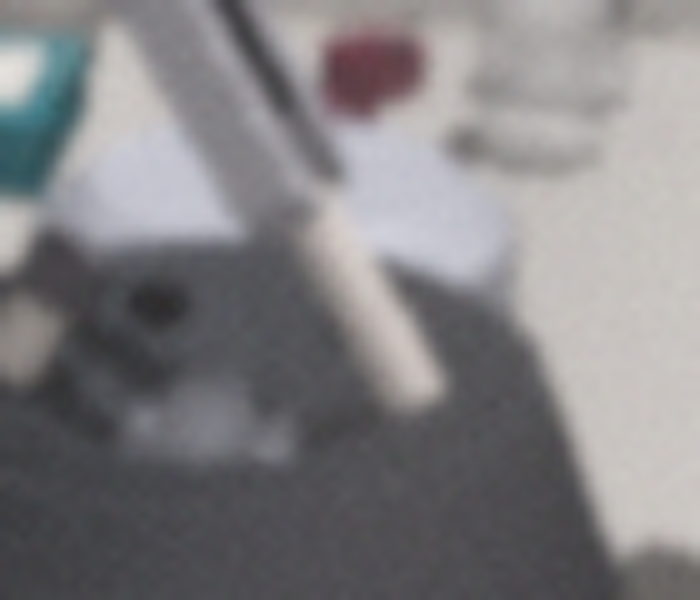

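The side crop shows the body cut off square at the bore mouth (about 415,405 in the crop), so it is inside and running free. Carrying on.

{"op": "play_rows", "data": {
  "deltas": [
    [[2.5,0,0,0,0,0,15],[2.5,0,0,0,0,0,15],[2.5,0,0,0,0,0,15],[2.5,0,0,0,0,0,15]]
  ]
}}

```text
time_s: 8.6
ee_pos: [0.5919, -0.0169, 0.1449]
eef_rot: [-0.0, 1.048, -0.077]
force: [0.4, 1.1, -0.5]
grip_width: 0.021
```

```bash
python3 -c "
from h import *
fr()"
```

```text
t8.60 p [ 0.5919 -0.0169  0.1449] Ftool [0.6  1.11 0.05] Mtool [0.05 0.3  0.03] w 0.021
depth est mm 35.0
```

{"op": "play_rows", "data": {
  "deltas": [
    [[2.5,0,0,0,0,0,15],[2.5,0,0,0,0,0,15],[2.5,0,0,0,0,0,15]]
  ]
}}

```text
time_s: 8.9
ee_pos: [0.5957, -0.0172, 0.1385]
eef_rot: [0.0, 1.048, -0.077]
force: [-0.8, -0.1, -0.2]
grip_width: 0.0207
```

```bash
python3 -c "
from h import *
fr()"
```

```text
t8.90 p [ 0.5957 -0.0172  0.1385] Ftool [-0.24 -0.18 -0.73] Mtool [0.05 0.29 0.06] w 0.0207
depth est mm 42.4
```

{"op": "play_rows", "data": {
  "deltas": [
    [[2,0,0,0,0,0,15],[2,0,0,0,0,0,15],[2,0,0,0,0,0,15],[1,0,0,0,0,0,15]]
  ],
  "grip_force": 12
}}

```text
time_s: 9.3
ee_pos: [0.5991, -0.0174, 0.1324]
eef_rot: [0.0, 1.048, -0.077]
force: [-0.6, 1.0, -0.3]
grip_width: 0.0213
```

{"op": "play_rows", "data": {
  "deltas": [
    [[1,0,0,0,0,0,15],[1,0,0,0,0,0,15]]
  ]
}}

```text
time_s: 9.5
ee_pos: [0.6001, -0.0175, 0.1308]
eef_rot: [-0.0, 1.048, -0.077]
force: [0.1, 0.5, 0.1]
grip_width: 0.0212
```

```bash
python3 -c "
from h import *
fr()"
```

```text
t9.50 p [ 0.6001 -0.0175  0.1308] Ftool [-0.04  0.54  0.14] Mtool [0.02 0.3  0.21] w 0.0212
depth est mm 51.3
```

{"op": "play_rows", "data": {
  "deltas": [
    [[0.7,0,0,0,0,0,15],[0.7,0,0,0,0,0,15],[0.7,0,0,0,0,0,15]]
  ]
}}

```text
time_s: 9.8
ee_pos: [0.6011, -0.0176, 0.129]
eef_rot: [0.0, 1.048, -0.077]
force: [1.0, 0.9, -0.2]
grip_width: 0.0214
```

```bash
python3 -c "
from h import *
fr()"
```

```text
t9.80 p [ 0.6011 -0.0176  0.129 ] Ftool [0.63 1.02 0.71] Mtool [-0.01  0.41  0.27] w 0.0214
depth est mm 53.3
```

{"op": "play_rows", "data": {
  "deltas": [
    [[0.7,0,0,0,0,0,15],[0.7,0,0,0,0,0,15],[0.7,0,0,0,0,0,15]]
  ]
}}

```text
time_s: 10.1
ee_pos: [0.6022, -0.0176, 0.1272]
eef_rot: [0.0, 1.048, -0.077]
force: [-1.3, 1.5, 0.7]
grip_width: 0.0211
```

```bash
python3 -c "
from h import *
fr()"
```

```text
t10.10 p [ 0.6022 -0.0176  0.1272] Ftool [-1.28  1.38 -0.88] Mtool [0.02 0.34 0.41] w 0.0211
depth est mm 55.5
```

{"op": "play_rows", "data": {
  "deltas": [
    [[0.7,0,0,0,0,0,15],[0.7,0,0,0,0,0,15]]
  ]
}}

```text
time_s: 10.3
ee_pos: [0.6028, -0.0177, 0.1259]
eef_rot: [0.0, 1.048, -0.077]
force: [0.4, 1.5, 0.6]
grip_width: 0.0214
```

```bash
python3 -c "
from h import *
fr()"
```

```text
t10.30 p [ 0.6028 -0.0177  0.1259] Ftool [-0.36  1.49  0.55] Mtool [0.06 0.3  0.41] w 0.0214
depth est mm 56.9
```

{"op": "play_rows", "data": {
  "deltas": [
    [[0.7,0.3,0,0,0,0,15],[0.7,0.3,0,0,0,0,15],[0.7,0,0,0,0,0,15]]
  ]
}}

```text
time_s: 10.6
ee_pos: [0.604, -0.0173, 0.1241]
eef_rot: [-0.0, 1.048, -0.077]
force: [0.2, -0.5, -1.0]
grip_width: 0.0208
```

```bash
python3 -c "
from h import *
fr()"
```

```text
t10.60 p [ 0.604  -0.0173  0.1241] Ftool [ 0.99 -0.45 -0.3 ] Mtool [-0.01  0.29  0.08] w 0.0208
depth est mm 59.0
```

{"op": "play_rows", "data": {
  "deltas": [
    [[0.7,0,0,0,0,0,15],[0.7,0,0,0,0,0,15],[0.7,0,0,0,0,0,15]]
  ]
}}

```text
time_s: 10.9
ee_pos: [0.605, -0.0173, 0.1223]
eef_rot: [-0.0, 1.048, -0.077]
force: [-0.1, 0.3, -0.6]
grip_width: 0.0211
```

```bash
python3 -c "
from h import *
fr()"
```

```text
t10.90 p [ 0.605  -0.0173  0.1223] Ftool [ 0.49  0.32 -0.43] Mtool [0.01 0.32 0.02] w 0.0211
depth est mm 61.1
```

The shift centred it: Mz is back near 0. Continuing to feel for the cushion.

{"op": "play_rows", "data": {
  "deltas": [
    [[0.7,0,0,0,0,0,15],[0.7,0,0,0,0,0,15],[0.7,0,0,0,0,0,15]]
  ]
}}

```text
time_s: 11.2
ee_pos: [0.606, -0.0173, 0.1205]
eef_rot: [-0.0, 1.048, -0.077]
force: [0.6, -0.5, -0.5]
grip_width: 0.0213
```

```bash
python3 -c "
from h import *
fr()"
```

```text
t11.20 p [ 0.606  -0.0173  0.1205] Ftool [ 0.69 -0.49  0.28] Mtool [-0.    0.34  0.06] w 0.0213
depth est mm 63.2
```

{"op": "play_rows", "data": {
  "deltas": [
    [[0.7,0,0,0,0,0,15],[0.7,0,0,0,0,0,15],[0.7,0,0,0,0,0,15]]
  ]
}}

```text
time_s: 11.5
ee_pos: [0.6071, -0.0175, 0.1187]
eef_rot: [-0.0, 1.048, -0.077]
force: [0.3, 1.0, 0.3]
grip_width: 0.0213
```

```bash
python3 -c "
from h import *
fr()"
```

```text
t11.50 p [ 0.6071 -0.0175  0.1187] Ftool [-0.16  1.02  0.33] Mtool [0.03 0.34 0.06] w 0.0213
depth est mm 65.3
```

{"op": "play_rows", "data": {
  "deltas": [
    [[0.7,0,0,0,0,0,15],[0.7,0,0,0,0,0,15],[0.7,0,0,0,0,0,15]]
  ]
}}

```text
time_s: 11.8
ee_pos: [0.6081, -0.0175, 0.1169]
eef_rot: [-0.0, 1.048, -0.077]
force: [-0.7, 0.3, 0.2]
grip_width: 0.0208
```

```bash
python3 -c "
from h import *
fr()"
```

```text
t11.80 p [ 0.6081 -0.0175  0.1169] Ftool [-0.54  0.25 -0.53] Mtool [0.01 0.34 0.09] w 0.0208
depth est mm 67.4
```

{"op": "play_rows", "data": {
  "deltas": [
    [[0.7,0,0,0,0,0,15],[0.7,0,0,0,0,0,15],[0.7,0,0,0,0,0,15]]
  ]
}}

```text
time_s: 12.1
ee_pos: [0.6092, -0.0176, 0.115]
eef_rot: [0.0, 1.048, -0.077]
force: [-0.7, 0.4, -0.3]
grip_width: 0.0211
```

```bash
python3 -c "
from h import *
fr()"
```

```text
t12.10 p [ 0.6092 -0.0176  0.115 ] Ftool [-0.09  0.34 -0.74] Mtool [0.01 0.32 0.1 ] w 0.0211
depth est mm 69.5
```

{"op": "play_rows", "data": {
  "deltas": [
    [[0.7,0,0,0,0,0,15],[0.7,0,0,0,0,0,15],[0.6,0,0,0,0,0,15]]
  ]
}}

```text
time_s: 12.4
ee_pos: [0.6102, -0.0176, 0.1133]
eef_rot: [0.0, 1.048, -0.077]
force: [0.1, 0.6, -0.7]
grip_width: 0.0212
```

```bash
python3 -c "
from h import *
fr()
c=cam('side');p,Rm,o=pose();u=proj(c,p);print(u,proj(c,mouth((.559,-.0146))));x,y=int(u[0]),int(u[1]);save(c,'side7.png',(x-30,y-30,x+30,y+20),12)"
```

```text
t12.40 p [ 0.6102 -0.0176  0.1133] Ftool [ 0.6   0.59 -0.28] Mtool [-0.01  0.39  0.15] w 0.0212
depth est mm 71.5
[284.18172395 193.02989674] [285.53059486 196.63563711]
```

View pics/side7.png

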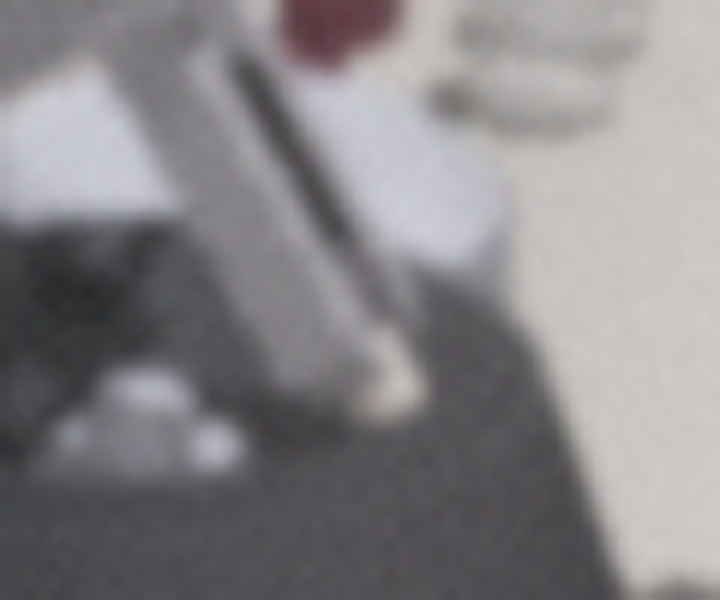

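{"op": "play_rows", "data": {
  "deltas": [
    [[0.6,0,0,0,0,0,15],[0.6,0,0,0,0,0,15],[0.5,0,0,0,0,0,15]]
  ]
}}

```text
time_s: 12.75
ee_pos: [0.611, -0.0177, 0.1118]
eef_rot: [0.0, 1.048, -0.077]
force: [-0.9, 1.3, -0.1]
grip_width: 0.0207
```

```bash
python3 -c "
from h import *
fr()"
```

```text
t12.75 p [ 0.611  -0.0177  0.1118] Ftool [-0.39  1.2  -0.88] Mtool [0.05 0.44 0.26] w 0.0207
depth est mm 73.2
```

{"op": "play_rows", "data": {
  "deltas": [
    [[0.5,0.3,0,0,0,0,15],[0.5,0,0,0,0,0,15],[0.3,0,0,0,0,0,15]]
  ]
}}

```text
time_s: 13.05
ee_pos: [0.6117, -0.0175, 0.1108]
eef_rot: [-0.0, 1.048, -0.077]
force: [-2.4, -0.1, 2.0]
grip_width: 0.0213
```

```bash
python3 -c "
from h import *
fr()"
```

```text
t13.05 p [ 0.6117 -0.0175  0.1108] Ftool [-2.93 -0.25 -1.09] Mtool [0.06 0.41 0.07] w 0.0213
depth est mm 74.4
```

An axial push of -2.9 N has appeared, which looks like the cushion. I'll confirm with 0.5 mm more.

{"op": "play_rows", "data": {
  "deltas": [
    [[0.3,0,0,0,0,0,15],[0.2,0,0,0,0,0,15]]
  ]
}}

```text
time_s: 13.25
ee_pos: [0.612, -0.0175, 0.1107]
eef_rot: [0.0, 1.047, -0.077]
force: [-6.7, 0.6, 7.4]
grip_width: 0.0211
```

```bash
python3 -c "
from h import *
fr()
c=cam('side');p,Rm,o=pose();u=proj(c,p);x,y=int(u[0]),int(u[1]);save(c,'side8.png',(x-30,y-30,x+30,y+20),12)
c=cam('top');save(c,'top8.png',(234,136,294,186),12)
fr()"
```

```text
t13.25 p [ 0.612  -0.0175  0.1107] Ftool [-9.81  0.08 -2.15] Mtool [-0.02  0.61  0.19] w 0.0211
depth est mm 74.6
t13.35 p [ 0.612  -0.0175  0.1107] Ftool [-7.92  1.05 -1.68] Mtool [0.01 0.64 0.12] w 0.0212
depth est mm 74.6
```

View pics/side8.png

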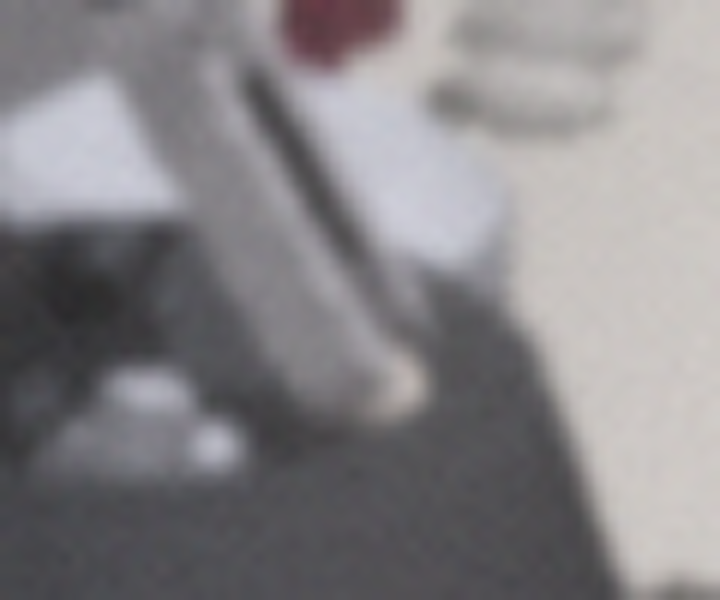

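View pics/top8.png

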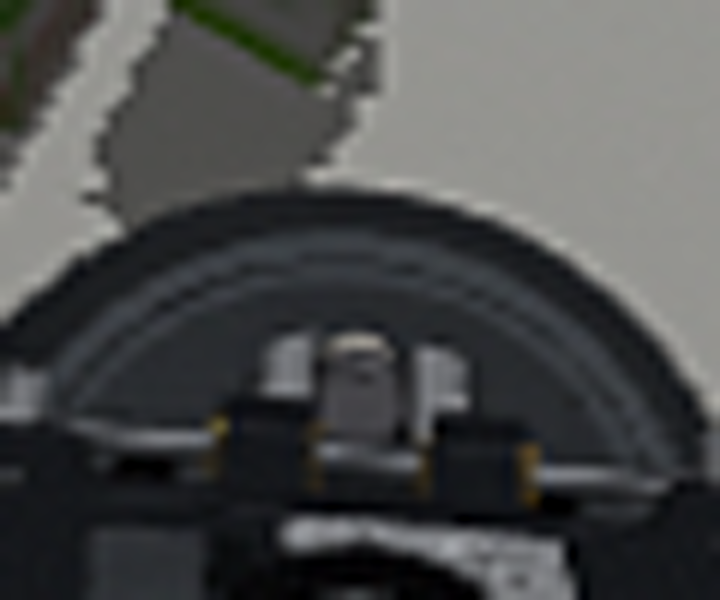

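```bash
python3 - <<'E'
from h import *
c=cam('top')
p,Rm,o=pose();R0=Rt(np.pi/6)
g=c['img'].mean(2).astype(int)
print(g[158:172,254:274])
for q in(np.array([.5765,-.0157,.171]),p):
  print([np.round(proj(c,q+R0[:,1]*y+R0[:,2]*.008)-proj(c,mouth((.559,-.0146))),2) for y in(.015,-.015)],proj(c,q))
fr()
E
```

```text
[[ 36  44  44  48  54  59  59  61  61  61  59  56  49  42  41  55  65  64
   64  65]
 [ 57  63  62  57  53  53  54  52  50  54  55  57  60  63  64  60  53  47
   56  64]
 [ 52  47  42  42  42  41  42  43  42  42  41  43  41  45  48  52  62  65
   56  43]
 [ 43  42  42  43  42  42  42  44  43  43  42  42  42  43  43  43  43  45
   53  61]
 [ 45  44  43  42  41  42  41  40  40  39  39  40  42  42  43  44  41  42
   43  44]
 [ 45  43  40  35  43  59  53  36  39  49  53  36  39  42  43  40  41  42
   41  41]
 [ 43  41  56  94 120 107  59  78 132 145 150 123  40  40  48  51  35  40
   41  43]
 [ 42  47  86 119 118 104  57  68  79  61  63  75  80  27  68 124 107  68
   50  40]
 [ 42  45  83 118 116  97  25  43  55  61  80  77  51  30  65 121 117 115
   92  38]
 [ 36  38  88 120 117  99  36  54  63  55  46  68  67  37  64 119 114 110
   84  37]
 [ 32  53 106 128 126 107  48  67  70  69  69  70  68  42  64 119 114 109
   82  35]
 [ 17  19  27  28  37  38  39  73  69  68  70  69  71  52  64 123 120 134
  128  37]
 [ 17  16  18  16  16  12  40  71  68  67  68  68  72  53  66 110  60  47
   48  30]
 [ 33  31  27  28  22  27  49  69  69  67  68  71  62  24  70 106   9  13
   18  19]]
[array([-5.36,  6.83]), array([5.73, 7.82])] [263.79307036 175.64269369]
[array([-5.35, -2.8 ]), array([ 5.19, -1.86])] [263.54311746 165.88237798]
t13.40 p [ 0.612  -0.0175  0.1108] Ftool [-7.1   1.05 -2.1 ] Mtool [-0.01  0.59  0.15] w 0.0212
depth est mm 74.6
```

Edge rows of the fingertips agree with the model (fingers about 7 mm clear of the face), so the stop at about 74.5 mm depth with soft, rising force is the cushion. I'll ease the preload off, open and back straight out.

{"op": "play_rows", "data": {
  "deltas": [
    [[-0.3,0,0,0,0,0,15],[-0.1,0,0,0,0,0,22],[0,0,0,0,0,0,25],[0,0,0,0,0,0,30],[0,0,0,0,0,0,30],[-2,0,0,0,0,0,30],[-3,0,0,0,0,0,30],[-4,0,0,0,0,0,30]]
  ]
}}

```text
time_s: 14.2
ee_pos: [0.6071, -0.0171, 0.1187]
eef_rot: [0.0, 1.048, -0.077]
force: [0.1, 0.3, -0.4]
grip_width: 0.0297
```

```bash
python3 - <<'E'
from h import *
fr()
c=cam('side');save(c,'side9.png',(250,160,310,210),12)
c=cam('top');save(c,'top9.png',(234,136,294,186),12)
E
```

```text
t14.20 p [ 0.6071 -0.0171  0.1187] Ftool [ 0.41  0.34 -0.1 ] Mtool [0.05 0.22 0.05] w 0.0297
depth est mm 65.3
```

View pics/side9.png

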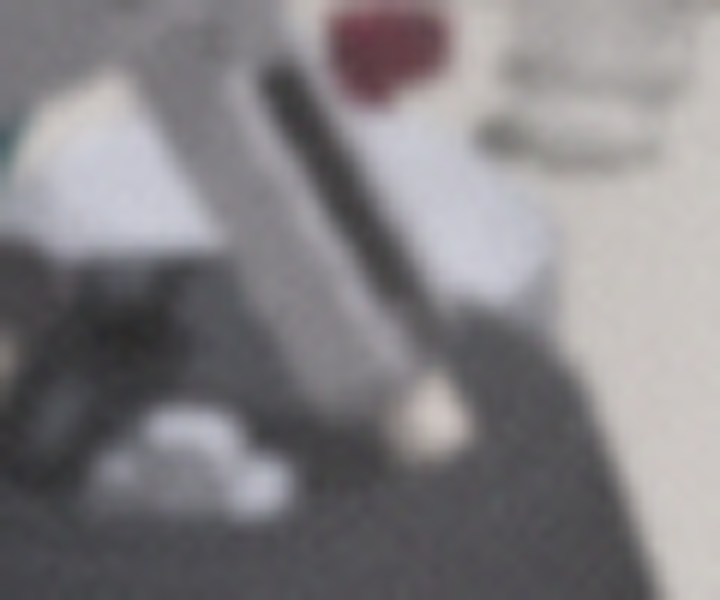

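View pics/top9.png

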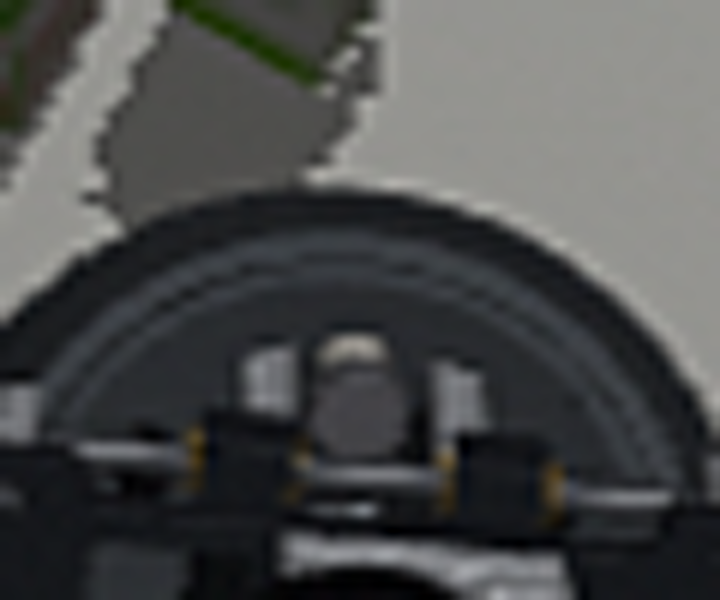

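The tube stayed put as the fingers backed off: cap at crop (360,400) with the body crescent above it. I'll retract fully and go over the lid.

{"op": "play_rows", "data": {
  "deltas": [
    [[-7,0,0,0,0,0,30],[-11,0,0,0,0,0,30],[-16,0,0,0,0,0,30],[-18,0,0,0,0,0,30],[-18,0,0,0,0,0,50],[-16,0,0,0,0,0,50]]
  ]
}}

```text
time_s: 14.9
ee_pos: [0.5638, -0.0138, 0.1946]
eef_rot: [-0.0, 1.047, -0.077]
force: [0.2, -0.3, 0.1]
grip_width: 0.0428
```

```bash
python3 - <<'E'
from h import *
fr()
plan(np.array([.5187,.2925,.170]),Rt(0),14,60)
E
```

```text
t14.90 p [ 0.5638 -0.0138  0.1946] Ftool [ 0.06 -0.27  0.23] Mtool [0.05 0.21 0.04] w 0.0428
depth est mm -22.2
[[-0.9,21.6,-5.1,-0,0.037,0,60],[-0.8,21.5,-5.2,-0,0.038,0,60],[-0.5,21.6,-5.1,-0,0.037,0,60],[-0.4,21.6,-5.2,-0,0.038,0,60],[-0.1,21.5,-5.2,-0,0.037,0,60],[0,21.6,-5.2,-0,0.038,0,60],[0.3,21.6,-5.2,-0,0.037,0,60],[0.4,21.5,-5.1,-0,0.037,0,60],[0.6,21.6,-5.2,-0,0.038,0,60],[0.8,21.6,-5.1,-0,0.037,0,60],[1,21.5,-5.1,-0,0.038,0,60],[1.2,21.6,-5.1,-0,0.037,0,60],[1.4,21.6,-5,-0,0.038,0,60],[1.6,21.5,-4.9,-0,0.037,0,60]]
end [0.5187 0.2925 0.17  ] step 22.183145593989533 2.1446675608898365
```

{"op": "play_rows", "data": {
  "deltas": [
    [[-0.9,21.6,-5.1,0,0.037,0,60],[-0.8,21.5,-5.2,0,0.038,0,60],[-0.5,21.6,-5.1,0,0.037,0,60],[-0.4,21.6,-5.2,0,0.038,0,60],[-0.1,21.5,-5.2,0,0.037,0,60],[0,21.6,-5.2,0,0.038,0,60],[0.3,21.6,-5.2,0,0.037,0,60],[0.4,21.5,-5.1,0,0.037,0,60],[0.6,21.6,-5.2,0,0.038,0,60],[0.8,21.6,-5.1,0,0.037,0,60]]
  ]
}}

```text
time_s: 15.9
ee_pos: [0.5318, 0.2058, 0.1764]
eef_rot: [0.001, 1.423, -0.076]
force: [0.1, -0.9, -1.0]
grip_width: 0.0599
```

{"op": "play_rows", "data": {
  "deltas": [
    [[1,21.5,-5.1,0,0.038,0,60],[1.2,21.6,-5.1,0,0.037,0,60],[1.4,21.6,-5,0,0.038,0,60],[1.6,21.5,-4.9,0,0.037,0,60],[0,0,0,0,0,0,60],[0,0,0,0,0,0,60]]
  ]
}}

```text
time_s: 16.5
ee_pos: [0.5192, 0.2922, 0.1688]
eef_rot: [-2.813, 1.57, -2.889]
force: [0.5, -0.7, 0.5]
grip_width: 0.0599
```

```bash
python3 - <<'E'
from h import *
import pickle
p,Rm,o=pose();print(p,np.round(Rm,3),o['grip_width'],o['qpos'])
for n in('side','top'):
    c=cam(n);pickle.dump(c,open(n+'10.pkl','wb'));u=proj(c,p);print(n,u,'knob pred',proj(c,[.5187,.2925,.08]));x,y=int(u[0]),int(u[1]);save(c,n+'10.png',(x-50,y-40,x+50,y+35),7.5);print(x-50,y-40)
    if n=='side': 
      for sg in (1,-1): print([proj(c,p+sg*Rm[:,1]*(o['grip_width']/2+w)) for w in(0,.0095)])
    save(c,n+'10r.png',(225,140,300,210),9)
E
```

```text
[0.51918307 0.29218503 0.16879609] [[-0.     0.076  0.997]
 [-0.     0.997 -0.076]
 [-1.    -0.    -0.   ]] 0.05990814057586998 [ 4.51098711e-01  4.31832292e-01  1.42865656e+00  6.59876852e-05
  1.28141774e+00 -1.04346452e+00]
side [270.73488131 140.84521321] knob pred [270.84600395 166.18196837]
220 100
[array([272.97290241, 138.74166265]), array([273.66197273, 138.09399483])]
[array([268.39227281, 143.04706707]), array([267.62627268, 143.7670424 ])]
top [148.88829149 195.40625619] knob pred [155.13047066 198.06512134]
98 155
```

View pics/side10.png

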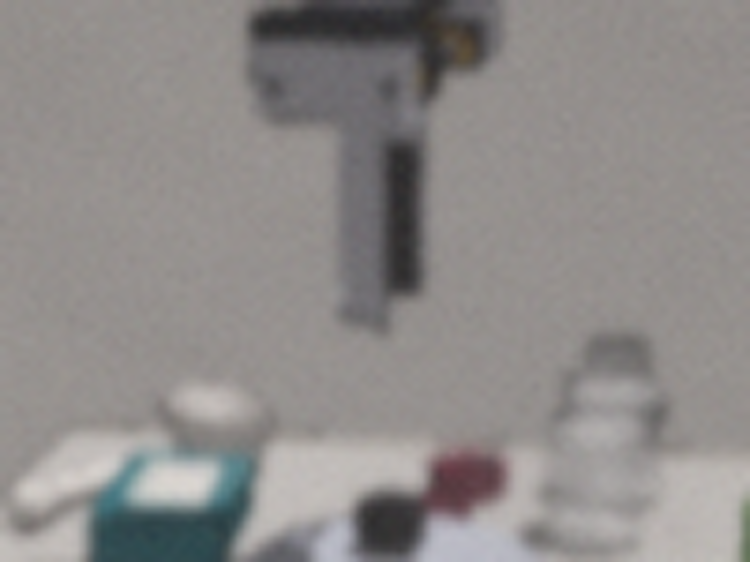

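View pics/top10.png

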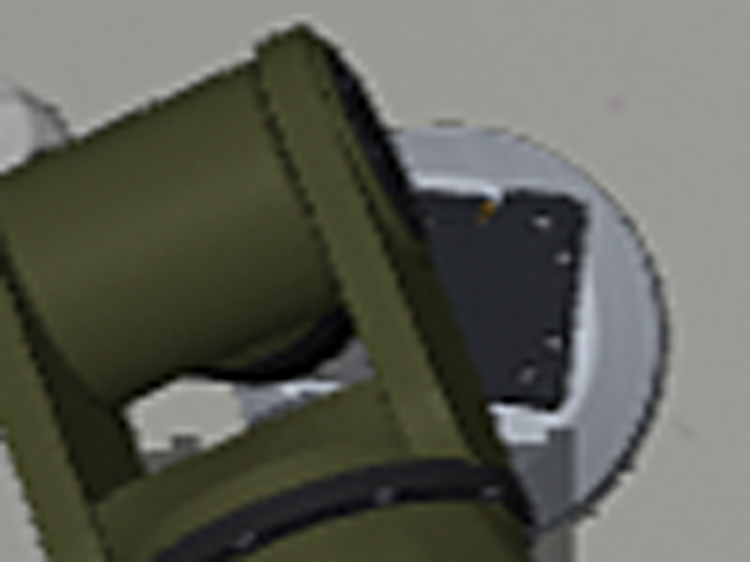

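View pics/top10r.png

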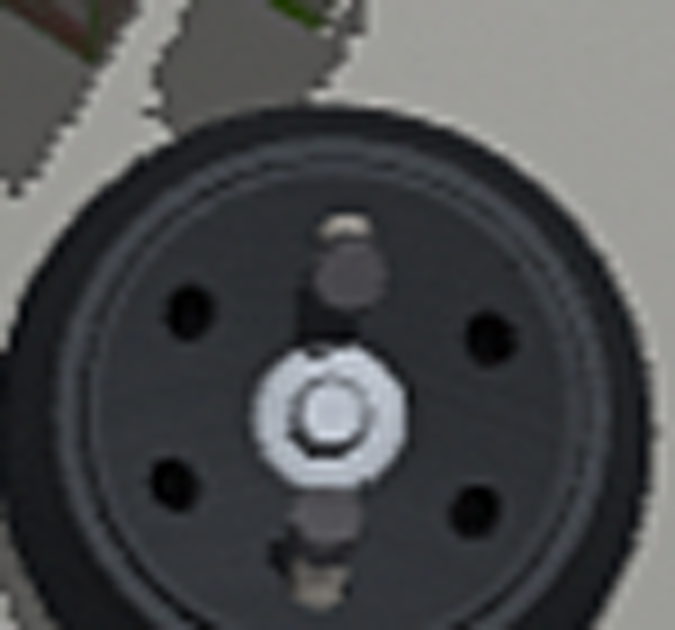

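Rotor crop: the long tube's cap is at (350,272), directly across the hub from the loaded cap at (325,515). The tube is in its bore, the rotor has hardly turned.

In the side view the knob is at px 271.6 against a prediction of 270.85, so its x is about 0.5205. I'll descend onto the knob.

```bash
python3 - <<'E'
from h import *
p,_,_=pose();print(p)
plan(np.array([.5205,.2925,.0575]),Rt(0),10,50)
E
```

```text
[0.51934405 0.29166827 0.16895959]
[[11.1,0.1,0.1,-0,-0,-0,50],[11.2,0.1,0.1,-0,-0,-0,50],[11.1,0.1,0.1,-0,-0,-0,50],[11.2,0.1,0.1,-0,-0,-0,50],[11.1,0.1,0.1,-0,-0,-0,50],[11.2,0,0.2,-0.001,-0,-0,50],[11.1,0.1,0.1,0,-0,-0,50],[11.2,0.1,0.1,0,-0,-0,50],[11.1,0.1,0.1,0,-0,-0,50],[11.2,0.1,0.1,0,-0,-0,50]]
end [0.5205 0.2925 0.0575] step 11.146868614918052 0.005324498853724802
```

{"op": "play_rows", "data": {
  "deltas": [
    [[14,0.1,0.2,0,0,0,50],[14,0.1,0.2,0,0,0,50],[14,0.1,0.2,0,0,0,50],[14,0.1,0.2,0,0,0,50],[14,0.1,0.1,0,0,0,50],[12,0,0.1,0,0,0,50],[10,0,0.1,0,0,0,50],[8,0,0.1,0,0,0,50],[6,0,0,0,0,0,50],[4,0,0,0,0,0,50]]
  ]
}}

```text
time_s: 17.6
ee_pos: [0.5205, 0.2928, 0.0581]
eef_rot: [-3.114, 1.57, 3.093]
force: [0.0, -0.5, 0.9]
grip_width: 0.0499
```

```bash
python3 - <<'E'
from h import *
p,Rm,o=pose();print(p,o['force'])
c=cam('side');u=proj(c,p);x,y=int(u[0]),int(u[1]);save(c,'side11.png',(x-35,y-30,x+35,y+25),10);print(u,x-35,y-30)
for sg in (1,-1): print([proj(c,p+sg*Rm[:,1]*(o['grip_width']/2+w)) for w in(0,.0095)])
E
```

```text
[0.52047646 0.29281998 0.05805012] [ 0.04944219 -0.4842657   0.86812916]
[271.42509769 172.22959289] 236 142
[array([273.22418381, 169.96408842]), array([273.8918895 , 169.12327806])]
[array([269.55871084, 174.57984601]), array([268.82999818, 175.49747957])]
```

View pics/side11.png

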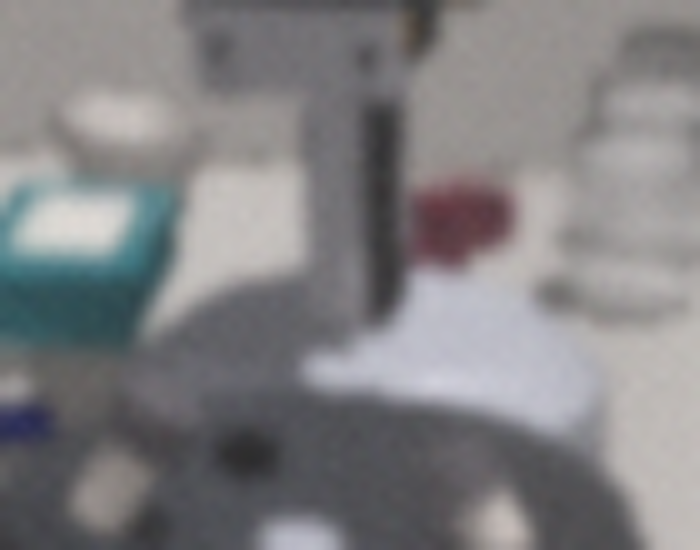

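{"op": "play_rows", "data": {
  "deltas": [
    [[0,0,0,0,0,0,38],[0,0,0,0,0,0,34],[0,0,0,0,0,0,30],[0,0,0,0,0,0,25],[0,0,0,0,0,0,25]]
  ],
  "grip_force": 45
}}

```text
time_s: 18.15
ee_pos: [0.5207, 0.293, 0.0589]
eef_rot: [2.121, 1.57, 2.044]
force: [0.3, 1.6, 2.5]
grip_width: 0.0309
```

{"op": "play_rows", "data": {
  "deltas": [
    [[-3,0,0,0,0,0,25],[-6,0,0,0,0,0,25],[-8,0,0,0,0,0,25],[-10,0,0,0,0,0,25]]
  ]
}}

```text
time_s: 18.55
ee_pos: [0.5204, 0.2927, 0.086]
eef_rot: [-2.947, 1.569, -3.024]
force: [-0.4, 0.4, -2.8]
grip_width: 0.0312
```

```bash
python3 - <<'E'
from h import *
fr()
E
```

```text
t18.55 p [0.5204 0.2927 0.086 ] Ftool [ 2.79  0.33 -0.4 ] Mtool [-0.03 -0.05 -0.01] w 0.0312
depth est mm 27.5
```

The lid is held (about 3 N weight). I'll lift it and carry it above the rotor.

```bash
python3 - <<'E'
from h import *
p,_,_=pose()
st=plan(np.array([p[0],p[1],.235]),Rt(0),6,25)
plan(np.array([.5605,-.0137,.235]),Rt(0),14,25,start=st)
E
```

```text
[[-24.8,-0,-0,-0,-0,0,25],[-24.9,-0,-0.1,-0,-0,0,25],[-24.8,-0,-0,-0,-0.001,0,25],[-24.8,-0,-0,-0,0,0,25],[-24.8,-0,-0,-0,-0,0,25],[-24.9,-0,-0,-0.001,-0,0,25]]
end [0.5204 0.2927 0.235 ] step 24.827724286325996 0.014418099556769358
[[0,-21.6,4.5,0,-0,0,25],[0,-21.6,4.5,0,-0,0,25],[0,-21.6,4.5,0,-0,0,25],[0,-21.6,4.6,0,-0,0,25],[0,-21.6,4.5,0,-0,0,25],[0,-21.7,4.5,0,-0,0,25],[0,-21.6,4.5,0,-0,0,25],[0.1,-21.6,4.5,0,-0,0,25],[-0,-21.6,4.5,0,-0,0,25],[-0,-21.6,4.5,0,-0,0,25],[-0,-21.6,4.6,0,-0,0,25],[-0,-21.6,4.5,0,-0,0,25],[-0,-21.6,4.5,0,-0,0,25],[-0,-21.6,4.5,0,-0,0,25]]
end [ 0.5605 -0.0137  0.235 ] step 22.07552450978525 0.002798413288029612
```

{"op": "play_rows", "data": {
  "deltas": [
    [[-18,0,0,0,0,0,25],[-24,0,0,0,0,0,25],[-28,0,0,0,0,0,25],[-28,0,0,0,0,0,25],[-25,0,0,0,0,0,25],[-16,0,0,0,0,0,25],[-10,0,0,0,0,0,25]]
  ]
}}

```text
time_s: 19.25
ee_pos: [0.5208, 0.2929, 0.2367]
eef_rot: [0.846, 1.569, 0.769]
force: [-0.5, -0.3, -2.9]
grip_width: 0.0311
```

{"op": "play_rows", "data": {
  "deltas": [
    [[0,-12,2.5,0,0,0,25],[0,-18,3.8,0,0,0,25],[0,-24,5,0,0,0,25],[0,-26,5.4,0,0,0,25],[0,-26,5.4,0,0,0,25],[0,-26,5.4,0,0,0,25],[0,-26,5.4,0,0,0,25],[0,-26,5.4,0,0,0,25],[0,-26,5.4,0,0,0,25],[0,-26,5.4,0,0,0,25]]
  ]
}}

```text
time_s: 20.25
ee_pos: [0.5508, 0.0512, 0.2333]
eef_rot: [-3.005, 1.568, -3.082]
force: [0.1, 0.5, -2.9]
grip_width: 0.0311
```

{"op": "play_rows", "data": {
  "deltas": [
    [[0,-24,5,0,0,0,25],[0,-20,4.2,0,0,0,25],[0,-14,2.9,0,0,0,25],[0,-8.5,1.9,0,0,0,25],[0,0,0,0,0,0,25]]
  ]
}}

```text
time_s: 20.75
ee_pos: [0.5602, -0.0147, 0.234]
eef_rot: [-3.114, 1.569, 3.091]
force: [0.0, 0.1, -2.2]
grip_width: 0.0312
```

```bash
python3 - <<'E'
from h import *
import pickle
fr()
for n in('side','top'):
    c=cam(n);pickle.dump(c,open(n+'12.pkl','wb'))
    save(c,n+'12.png',(200,110,330,220) if n=='side' else (200,110,330,240),6)
fr()
E
```

```text
t20.75 p [ 0.5602 -0.0147  0.234 ] Ftool [2.21 0.13 0.01] Mtool [ 0.01 -0.    0.04] w 0.0312
depth est mm -69.1
t20.85 p [ 0.5602 -0.0133  0.2342] Ftool [ 3.26  0.43 -0.97] Mtool [-0.04 -0.06  0.06] w 0.0311
depth est mm -69.3
```

View pics/side12.png

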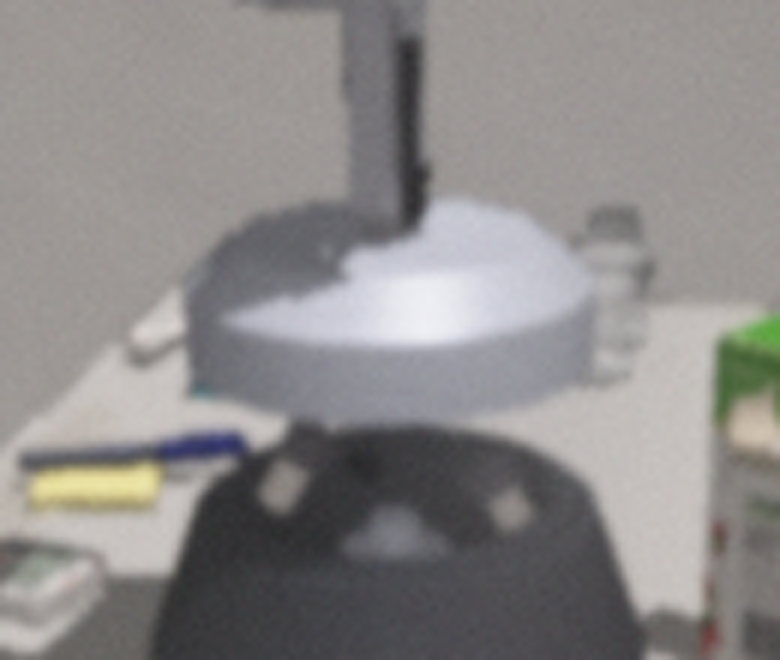

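View pics/top12.png

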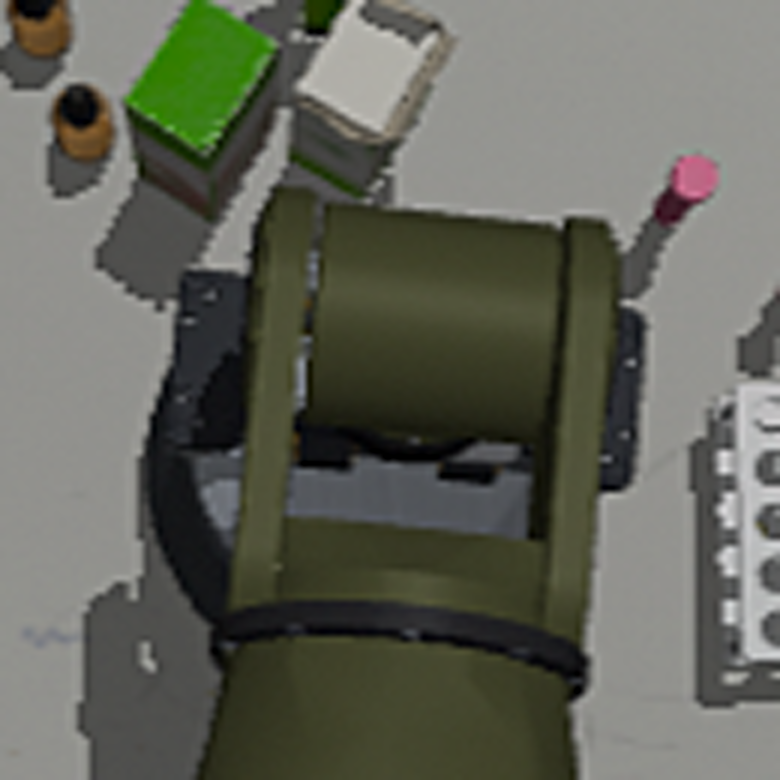

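The lid hangs level above the rotor: edges at crop 188 and 593, with both caps visible below. I'll check its centring by comparing the left/right silhouettes of lid and rotor, sampled at equal elevation, in azimuth from the side camera.

```bash
python3 - <<'E'
from h import *
import pickle
c=pickle.load(open('side12.pkl','rb'));c0=pickle.load(open('side0.pkl','rb'))
def prof(c,el,az):
    d=np.c_[np.sin(az)*np.cos(el),np.cos(az)*np.cos(el),np.full(len(az),np.sin(el))]
    uv=np.array([proj(c,c['C']+x) for x in d]); 
    g=cv2.GaussianBlur(c['img'],(0,0),.7).astype(np.float32)
    return np.array([cv2.remap(g[:,:,k].copy(),np.float32([uv[:,0]]),np.float32([uv[:,1]]),cv2.INTER_LINEAR)[0] for k in range(3)]).T
def azof(p,c): v=np.array(p)-c['C']; return np.degrees(np.arctan2(v[0],v[1])),np.degrees(np.arctan2(v[2],np.hypot(v[0],v[1]))),np.hypot(v[0],v[1])
p=np.array([.5602,-.014,.234]); print('TCP',azof(p,c)); print('axis est',azof([.5605,-.0137,.1],c))
az0=azof([.5605,-.0137,.1],c)[0]
def edges(c,el,lo,hi):
    az=np.radians(np.arange(az0-hi,az0+hi,.03)); P=prof(c,np.radians(el),az); d=np.linalg.norm(np.gradient(P,axis=0),axis=1); a=np.degrees(az)-az0
    L=(a<-lo);Rr=(a>lo)
    return a[L][np.argmax(d[L])],a[Rr][np.argmax(d[Rr])],d[L].max(),d[Rr].max()
for z in(.20,.195,.19,.185,.18,.175):
    el=azof([.5605,-.0137,z],c)[1]; e=edges(c,el,4.4,6.5); print('lid z',z,np.round(e,2),'mid mm',round((e[0]+e[1])/2*np.pi/180*830,2))
for z in(.09,.085,.08,.07,.06,.05,.04):
    el=azof([.5605,-.0137,z],c)[1]; e=edges(c,el,5,9.5); print('rotor12 z',z,np.round(e,2),'mid mm',round((e[0]+e[1])/2*np.pi/180*830,2))
    e=edges(c0,el,5,9.5); print('   rotor0 z',z,np.round(e,2),'mid mm',round((e[0]+e[1])/2*np.pi/180*830,2))
E
```

```text
TCP (np.float64(-11.588378998269189), np.float64(-14.741938147828078), np.float64(0.8316414538620154))
axis est (np.float64(-11.563986853319571), np.float64(-22.983525685957066), np.float64(0.8318751502800902))
lid z 0.2 [-5.9   5.41  8.52  2.83] mid mm -3.55
lid z 0.195 [-5.87  5.23 10.31  3.33] mid mm -4.64
lid z 0.19 [-5.84  5.8  11.24  3.19] mid mm -0.29
lid z 0.185 [-5.96  5.77  6.45  3.22] mid mm -1.38
lid z 0.18 [-5.87  5.74  7.13  2.84] mid mm -0.94
lid z 0.175 [-5.99  5.8   9.22  4.71] mid mm -1.38
rotor12 z 0.09 [-6.44  6.4  13.22 10.59] mid mm -0.29
   rotor0 z 0.09 [-6.44  6.4  11.65 10.15] mid mm -0.29
rotor12 z 0.085 [-6.41  6.4  12.88 10.16] mid mm -0.07
   rotor0 z 0.085 [-6.41  6.67 11.59  9.55] mid mm 1.88
rotor12 z 0.08 [-6.59  6.58 11.43 10.81] mid mm -0.07
   rotor0 z 0.08 [-6.59  6.58 12.31 10.29] mid mm -0.07
rotor12 z 0.07 [-6.89  6.79  4.63 10.75] mid mm -0.72
   rotor0 z 0.07 [-6.89  6.79 12.2   9.78] mid mm -0.72
rotor12 z 0.06 [-7.16  7.21  4.47  9.64] mid mm 0.36
   rotor0 z 0.06 [-7.07  7.21 11.78  9.41] mid mm 1.01
rotor12 z 0.05 [-7.46  9.49  4.23  4.25] mid mm 14.7
   rotor0 z 0.05 [-7.25  9.49 11.56  3.87] mid mm 16.22
rotor12 z 0.04 [-7.49  7.57  4.2   5.43] mid mm 0.58
   rotor0 z 0.04 [-7.49  7.57 12.39  5.1 ] mid mm 0.58
```

The lid's mid-line sits about 0.9 mm to -x of the rotor's. I'll correct +0.9 mm and descend to just above the collar.

{"op": "play_rows", "data": {
  "deltas": [
    [[4,0,0.9,0,0,0,25],[8,0,0,0,0,0,25],[10,0,0,0,0,0,25],[10,0,0,0,0,0,25],[8,0,0,0,0,0,25],[6,0,0,0,0,0,25],[3,0,0,0,0,0,25],[0,0,0,0,0,0,25]]
  ]
}}

```text
time_s: 21.65
ee_pos: [0.5611, -0.0137, 0.185]
eef_rot: [-3.13, 1.569, 3.076]
force: [-0.3, 0.4, -2.2]
grip_width: 0.031
```

```bash
python3 - <<'E'
from h import *
fr()
c=cam('side');save(c,'side13.png',(200,130,330,230),6)
c=cam('top');save(c,'top13.png',(200,120,330,230),6)
fr()
E
```

```text
t21.65 p [ 0.5611 -0.0137  0.185 ] Ftool [ 2.23  0.38 -0.33] Mtool [-0.03 -0.07  0.01] w 0.031
depth est mm -26.2
t21.75 p [ 0.5613 -0.0137  0.1857] Ftool [ 2.26  1.   -0.58] Mtool [-0.01 -0.03  0.02] w 0.0312
depth est mm -26.7
```

View pics/side13.png

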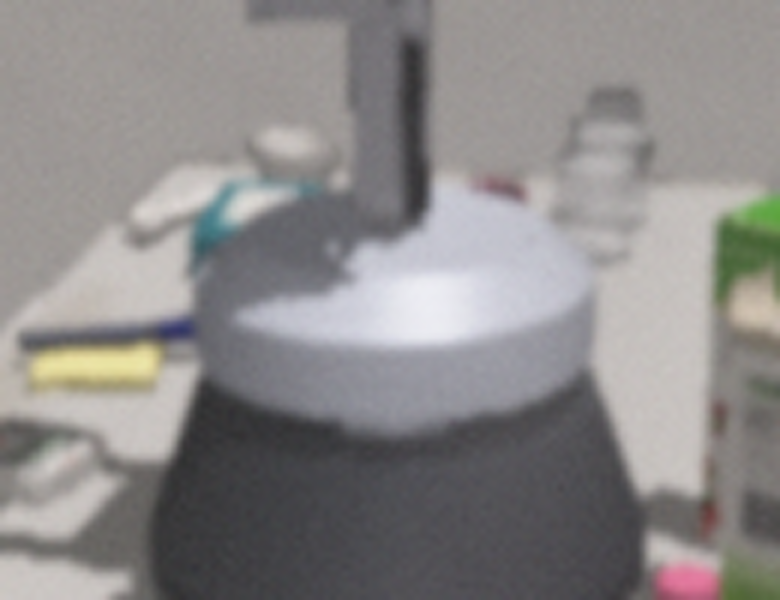

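View pics/top13.png

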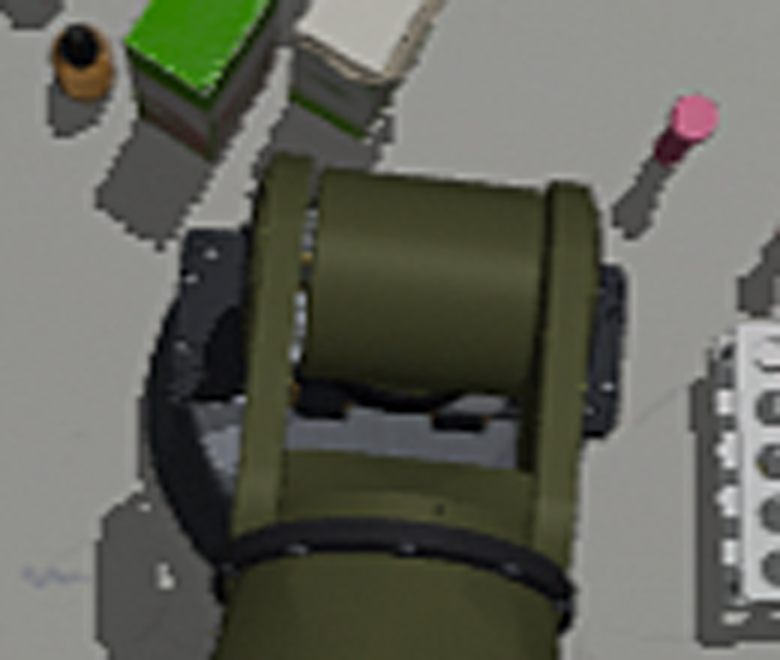

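The lid is nicely over the rotor. I'll lower it slowly, feeling for the collar.

{"op": "play_rows", "data": {
  "deltas": [
    [[2,0,0,0,0,0,25],[2,0,0,0,0,0,25],[2,0,0,0,0,0,25],[2,0,0,0,0,0,25],[2,0,0,0,0,0,25]]
  ]
}}

```text
time_s: 22.25
ee_pos: [0.5612, -0.0137, 0.1752]
eef_rot: [-3.127, 1.57, 3.079]
force: [1.1, -0.2, -3.2]
grip_width: 0.0314
```

```bash
python3 -c "
from h import *
fr()"
```

```text
t22.25 p [ 0.5612 -0.0137  0.1752] Ftool [ 3.19 -0.08  1.13] Mtool [0.04 0.02 0.02] w 0.0314
depth est mm -17.7
```

{"op": "play_rows", "data": {
  "deltas": [
    [[1,0,0,0,0,0,25],[1,0,0,0,0,0,25],[1,0,0,0,0,0,25]]
  ]
}}

```text
time_s: 22.55
ee_pos: [0.5612, -0.0137, 0.1724]
eef_rot: [3.122, 1.57, 3.045]
force: [0.5, -0.3, -2.4]
grip_width: 0.0312
```

```bash
python3 -c "
from h import *
fr()"
```

```text
t22.55 p [ 0.5612 -0.0137  0.1724] Ftool [ 2.44 -0.23  0.54] Mtool [ 0.01 -0.01  0.03] w 0.0312
depth est mm -15.2
```

{"op": "play_rows", "data": {
  "deltas": [
    [[1,0,0,0,0,0,25],[1,0,0,0,0,0,25],[1,0,0,0,0,0,25]]
  ]
}}

```text
time_s: 22.85
ee_pos: [0.5612, -0.0137, 0.1693]
eef_rot: [-3.133, 1.57, 3.073]
force: [-0.2, 0.1, -2.1]
grip_width: 0.0315
```

```bash
python3 -c "
from h import *
fr()"
```

```text
t22.85 p [ 0.5612 -0.0137  0.1693] Ftool [ 2.08  0.11 -0.26] Mtool [ 0.02 -0.01  0.01] w 0.0315
depth est mm -12.6
```

{"op": "play_rows", "data": {
  "deltas": [
    [[0.7,0,0,0,0,0,25],[0.7,0,0,0,0,0,25],[0.6,0,0,0,0,0,25]]
  ]
}}

```text
time_s: 23.15
ee_pos: [0.5612, -0.0137, 0.1674]
eef_rot: [-3.135, 1.57, 3.072]
force: [-0.6, 0.1, -2.6]
grip_width: 0.0311
```

```bash
python3 -c "
from h import *
fr()"
```

```text
t23.15 p [ 0.5612 -0.0137  0.1674] Ftool [ 2.59  0.02 -0.6 ] Mtool [-0.02 -0.01 -0.  ] w 0.0311
depth est mm -10.9
```

{"op": "play_rows", "data": {
  "deltas": [
    [[0.5,0,0,0,0,0,25],[0.5,0,0,0,0,0,25],[0.5,0,0,0,0,0,25]]
  ]
}}

```text
time_s: 23.45
ee_pos: [0.5612, -0.0137, 0.1659]
eef_rot: [-3.11, 1.57, 3.096]
force: [-0.7, -2.1, -0.3]
grip_width: 0.0315
```

```bash
python3 -c "
from h import *
fr()"
```

```text
t23.45 p [ 0.5612 -0.0137  0.1659] Ftool [ 0.28 -2.12 -0.52] Mtool [ 0.02  0.06 -0.14] w 0.0315
depth est mm -9.6
```

{"op": "play_rows", "data": {
  "deltas": [
    [[0.4,-0.2,0,0,0,0,25],[0.3,0,0,0,0,0,25]]
  ]
}}

```text
time_s: 23.65
ee_pos: [0.5612, -0.0137, 0.1659]
eef_rot: [2.659, 1.57, 2.582]
force: [-4.9, 1.7, 7.4]
grip_width: 0.0312
```

```bash
python3 -c "
from h import *
fr()"
```

```text
t23.65 p [ 0.5612 -0.0137  0.1659] Ftool [-7.38  1.34 -5.03] Mtool [0.01 0.89 0.38] w 0.0312
depth est mm -9.5
```

The contact is firm at TCP z = 0.1659, against 0.1655 expected for a seated rim. I'll ease the preload off, release gently and look.

{"op": "play_rows", "data": {
  "deltas": [
    [[-0.3,0,0,0,0,0,25],[0,0,0,0,0,0,31.5],[0,0,0,0,0,0,34],[0,0,0,0,0,0,40],[0,0,0,0,0,0,46],[0,0,0,0,0,0,50],[-3,0,0,0,0,0,50],[-8,0,0,0,0,0,50],[-14,0,0,0,0,0,50],[-18,0,0,0,0,0,50]]
  ],
  "grip_force": 10
}}

```text
time_s: 24.65
ee_pos: [0.5611, -0.0139, 0.2097]
eef_rot: [3.128, 1.57, 3.052]
force: [0.2, 0.8, -0.4]
grip_width: 0.0501
```

```bash
python3 - <<'E'
from h import *
fr()
import pickle
c=cam('side');pickle.dump(c,open('side14.pkl','wb'));save(c,'side14.png',(200,130,330,230),6)
E
```

```text
t24.65 p [ 0.5611 -0.0139  0.2097] Ftool [0.35 0.86 0.18] Mtool [0.   0.01 0.02] w 0.0501
depth est mm -47.6
```

View pics/side14.png

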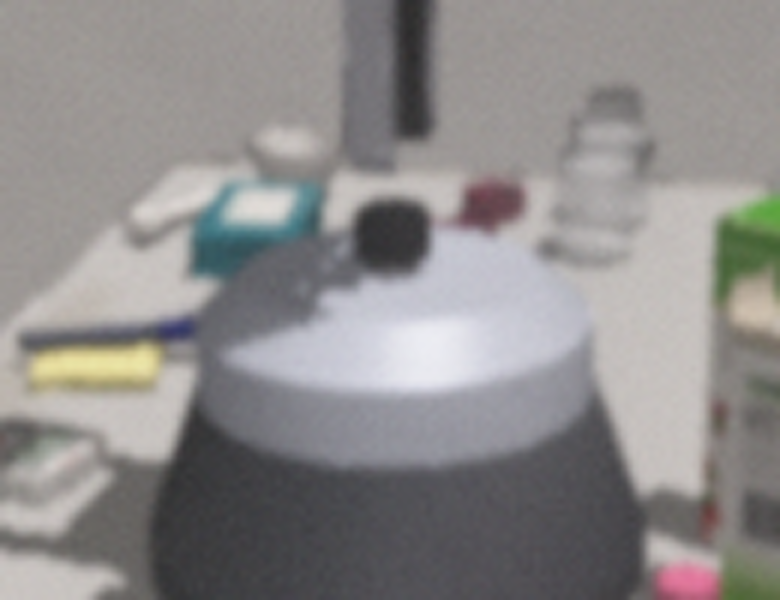

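The lid sits level on the rotor in the side view. I'll move the arm clear for a final check in both views.

{"op": "play_rows", "data": {
  "deltas": [
    [[-20,0,0,0,0,0,50],[-20,10,-5,0,0,0,50],[-10,20,-10,0,0,0,50],[0,28,-12,0,0,0,50],[0,30,-14,0,0,0,50],[0,30,-14,0,0,0,50],[0,30,-14,0,0,0,50],[0,30,-14,0,0,0,50],[0,30,-14,0,0,0,50],[0,20,-8,0,0,0,50]]
  ]
}}

```text
time_s: 25.7
ee_pos: [0.4732, 0.2232, 0.2594]
eef_rot: [1.621, 1.57, 1.545]
force: [0.0, -0.7, -0.0]
grip_width: 0.0498
```

{"op": "play_rows", "data": {
  "deltas": [
    [[0,20,0,0,0,0,50],[0,20,0,0,0,0,50],[0,10,0,0,0,0,50],[0,0,0,0,0,0,50]]
  ]
}}

```text
time_s: 26.1
ee_pos: [0.4778, 0.272, 0.2587]
eef_rot: [3.041, 1.57, 2.965]
force: [-0.2, 0.0, 0.2]
grip_width: 0.0501
```

```bash
python3 - <<'E'
from h import *
import pickle
fr()
s=cam('side');t=cam('top');pickle.dump(s,open('side15.pkl','wb'));pickle.dump(t,open('top15.pkl','wb'))
save(s,'side15.png',(180,130,330,290),3.7);save(t,'top15.png',(200,120,380,240),4.4)
# knob centre
g=cv2.cvtColor(t['img'],cv2.COLOR_RGB2GRAY)
# lid outline by brightness: top disc
A=(.5572,-.0123)
print('pred knob top (top frame, seated)',proj(t,[*A,.187]),'lid rim ctr',proj(t,[*A,.107]))
u,v=proj(t,[*A,.187]).round().astype(int)
print(g[v-8:v+9,u-9:u+10])
gs=cv2.cvtColor(s['img'],cv2.COLOR_RGB2GRAY)
print('side knob pred',proj(s,[.5605,-.0137,.187]),proj(s,[.5605,-.0137,.165]),'rim',[proj(s,[.5605+.085*np.cos(a),-.0137+.085*np.sin(a),.107]).round(1) for a in np.radians([0,180,-90,-100])])
E
```

```text
t26.10 p [0.4778 0.272  0.2587] Ftool [-0.25  0.01 -0.25] Mtool [ 0.02 -0.03  0.  ] w 0.0501
depth est mm -142.4
pred knob top (top frame, seated) [262.73446674 182.07650044] lid rim ctr [261.48055926 185.18095453]
[[180 180 181 180 179 178 176 178 185 185 184 182 180 182 179 181 184 182
  180]
 [179 178 179 180 178 181 180 186 196 199 197 193 186 182 181 181 184 184
  180]
 [179 179 180 180 181 189 196 171 104  90  79 124 170 192 185 181 183 182
  180]
 [178 179 181 182 188 170  79  28  25  35  27  26  57 141 195 185 184 183
  179]
 [179 179 181 187 170  80  15  25  30  33  33  27  24  60 144 194 186 182
  179]
 [180 179 185 177 119   8  29  33  36  36  35  35  32  21  55 136 189 183
  180]
 [179 181 189 167  37  25  32  35  35  35  37  35  34  32  35 122 194 183
  179]
 [179 182 177 121  10  36  35  35  35  35  36  35  35  34  14 114 195 183
  179]
 [182 189 167  57   6  34  35  36  36  36  36  36  36  33  13  84 165 184
  179]
 [183 161  76  47  17  39  36  35  34  36  37  35  36  33  13 112 193 182
  176]
 [185 161  78  74   7  31  36  32  35  34  35  35  36  33  11 109 192 181
  177]
 [184 161  81  76   0  19  39  34  35  36  34  35  35  22   6 108 187 180
  177]
 [184 161  78  85  54   0  21  39  36  35  36  37  32   0 108 190 182 178
  176]
 [182 159  75  89  81  28   0  12  19  24  24  12   0 110 192 184 177 177
  177]
 [181 154  67  80  89  93  79  18   9   2   0  12  50 126 185 179 174 175
  175]
 [178 181 186 163  79  86  90  91  84  77  93  80 125 185 178 176 174 176
  174]
 [175 177 182 155  65  73  78  83  82  80  76 120 183 177 174 175 174 175
  174]]
side knob pred [264.85516472 163.93004864] [264.98926548 172.2645949 ] rim [array([298.2, 195.6]), array([233.7, 191.5]), array([258.3, 207.1]), array([252.4, 206.5])]
```

View pics/side15.png

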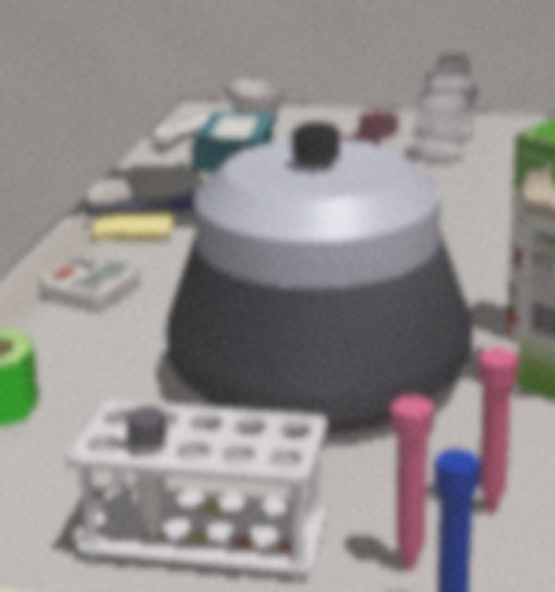

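View pics/top15.png

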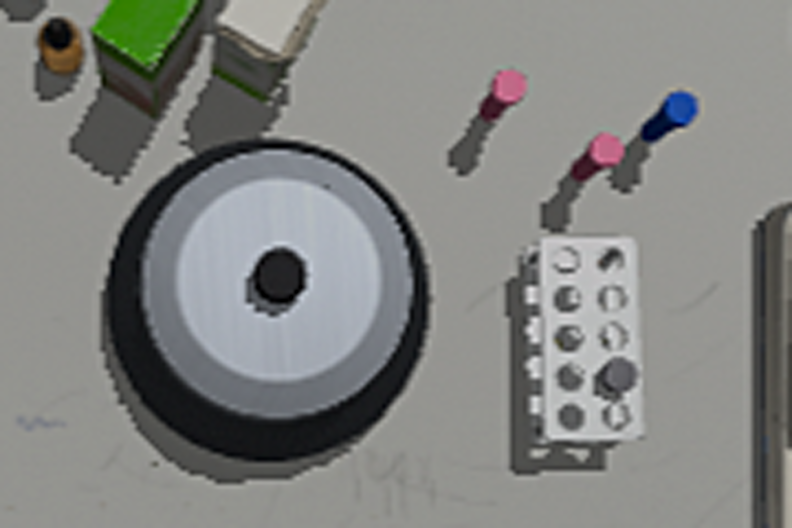

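```bash
python3 - <<'E'
from h import *
import pickle
s=pickle.load(open('side15.pkl','rb'));k=7
im=cv2.resize(s['img'][150:220,215:315,::-1],None,fx=k,fy=k,interpolation=cv2.INTER_CUBIC)
c=(.5607,-.0137)
for r,z in((.085,.107),(.016,.187)):
  for a in np.radians(range(0,360,6)):
    q=proj(s,[c[0]+r*np.cos(a),c[1]+r*np.sin(a),z]); cv2.circle(im,(int((q[0]-215+.5)*k),int((q[1]-150+.5)*k)),1,(0,0,255),-1)
cv2.imwrite('pics/ov.png',im)
fr()
E
```

```text
t26.20 p [0.4779 0.2708 0.2587] Ftool [ 0.36 -0.    0.29] Mtool [ 0.06 -0.03  0.07] w 0.0499
depth est mm -142.3
```

View pics/ov.png

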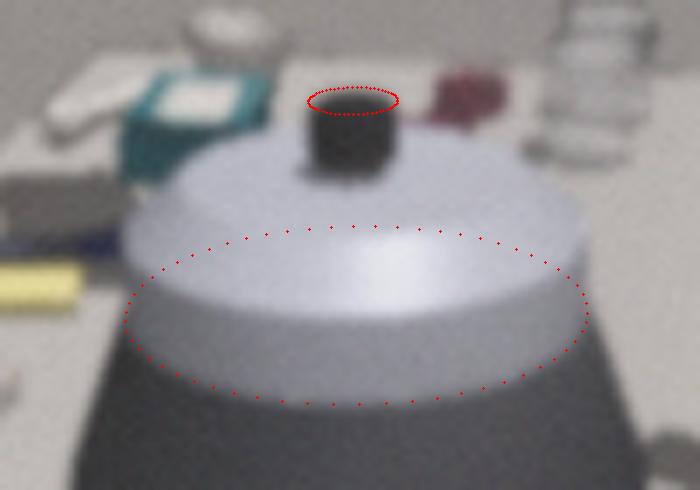

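The projected seat circle (z = 107 mm) follows the lid's rim all along its visible lower edge, and the knob's top falls where a fully seated lid puts it. The lid is down and flat, and the arm is clear.

```bash
python3 -c "
from station import hand_in
print(hand_in())"
```

```text
the job is handed in; nothing more can be done
None
```

I loaded the long tube into the bore opposite the loaded one, seated the lid on the rotor, and handed the job in at about 26 s of the 54 s.

- **Tube:** I slid it in along the 30° bore axis. It first touched the cushion at about 74.5 mm depth, with about 3 N along the axis. A further 0.5 mm to confirm took that to about 10 N, and I eased off 0.4 mm before opening the fingers. It did not drop, and the top view showed its cap directly across the hub from the loaded one.
- **Lid:** It met the seat at tool height 165.9 mm, against 165.5 mm expected, pressing with up to about 9 N before I released it. The last pictures show the rim following the predicted seat circle and the knob at its seated height, level and within about 0.5 px of centre.
- **Left alone:** The short tube and the pink and blue look-alikes are where they stood, and the arm ended clear of everything.

**Checks that disagreed:** The two cameras differed by about 2–3 mm in x. I settled it by checking them against the gripper in view and by the forces on insertion. There were small sideways loads: a moment of up to 0.4 N m in the bore, which went away after shifting 0.6 mm sideways, and about 5 N as the lid touched down. Neither showed after release. The tube itself cannot be seen under the lid, so its final rest was last confirmed before the lid went on.

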